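# Charge the pick-up kiln

### The job

Charge the pick-up kiln for the next session: slide its lid fully open, tip all the colour nuggets out of the steel cup into the fireclay trough inside the kiln, and stand every glass candlestick upright on the kiln's hearth - the foot only passes the slot if you tilt the candlestick, so right it again inside. Then slide the lid fully shut and leave the empty cup standing on the bench, without shifting the other things lying about.

Things in the scene. Friction and masses are not known exactly. Their poses are not given: they have to be found in the camera images.
- kiln_slot (a point): Pick-up kiln: low top-loading box of sheet metal and white firebrick, fixed, 265 (x) x 560 (y) x 200 mm high. Its top plate (12 mm thick) has one slot, 88 mm wide (x), 500 mm long (y), closed by the lid. Point: middle of the slot on the plate's upper face. x points to the kiln's back (away from the robot), y along the slot, z up. The kiln's front is 100 mm before the point, its back 165 mm behind.
- kiln_hearth (a point): Middle of the kiln's flat hearth (inside floor), 155 mm below the upper face of the top plate and 45 mm above the bench; same axes. The chamber is wider than the slot: 140 mm in x (26 mm beyond each edge of the slot, under the plate) and 500 mm in y.
- lid (a joint): Sliding lid of the kiln, a steel slab 110 x 530 x 17 mm that slides along the kiln's x on the top plate: 0 = shut over the slot, 0.105 m = fully open (against its stop, parked on the rear of the top plate, slot wholly clear). It may start slightly ajar. It slides stiffly (about 3 N) and stays where it is left.
- lid_handle (a point): Lid handle: middle of a round bar 12 mm thick and 110 mm long that runs along the kiln's y, on two legs, 37 mm above the lid's upper face (54 mm above the kiln's top plate). Same axes as the kiln. Moves with the lid.
- trough_mouth (a point): Fireclay trough for colour, standing loose on the hearth near the kiln's -y end: an open-topped box, outside 80 (x) x 124 (y) x 110 mm high, walls and floor 5 mm. The point is the middle of its open mouth, at rim height; z up. Mass about 0.6 kg.
- cup_mid (a point): Plain polished steel cup on the bench, 100 mm high, straight-sided, 64 mm across, wall 3 mm, no handle, about 0.16 kg empty; it holds the seven colour nuggets, which fill less than half of it. The point is on its axis, half-way up; z is the cup's axis, up.
- stick1_mid (a point): Green glass candlestick (up to three alike; some may be absent), 0.36 to 0.54 kg, 136 mm high: flat round foot 100 mm across, 10 mm thick; slim stem 24 mm thick with small swellings; plain cylindrical head 56 mm across, 84 to 136 mm above the underside. Just low enough to stand in the kiln under the lid. Point: on its axis, 68 mm above the underside; z is its axis, up.
- stick2_mid (a point): Green glass candlestick (up to three alike; some may be absent), 0.36 to 0.54 kg, 136 mm high: flat round foot 100 mm across, 10 mm thick; slim stem 24 mm thick with small swellings; plain cylindrical head 56 mm across, 84 to 136 mm above the underside. Just low enough to stand in the kiln under the lid. Point: on its axis, 68 mm above the underside; z is its axis, up.
- stick3_mid (a point): Green glass candlestick (up to three alike; some may be absent), 0.36 to 0.54 kg, 136 mm high: flat round foot 100 mm across, 10 mm thick; slim stem 24 mm thick with small swellings; plain cylindrical head 56 mm across, 84 to 136 mm above the underside. Just low enough to stand in the kiln under the lid. Point: on its axis, 68 mm above the underside; z is its axis, up.
- nugget1_center (a point): Round amber colour nugget, a smooth solid glass ball 22 mm across, about 14 g, at the start in the cup; the point is its centre.
- nugget2_center (a point): Round amber colour nugget, a smooth solid glass ball 22 mm across, about 14 g, at the start in the cup; the point is its centre.
- nugget3_center (a point): Round amber colour nugget, a smooth solid glass ball 22 mm across, about 14 g, at the start in the cup; the point is its centre.
- nugget4_center (a point): Round amber colour nugget, a smooth solid glass ball 22 mm across, about 14 g, at the start in the cup; the point is its centre.
- nugget5_center (a point): Round amber colour nugget, a smooth solid glass ball 22 mm across, about 14 g, at the start in the cup; the point is its centre.
- nugget6_center (a point): Round amber colour nugget, a smooth solid glass ball 22 mm across, about 14 g, at the start in the cup; the point is its centre.
- nugget7_center (a point): Round amber colour nugget, a smooth solid glass ball 22 mm across, about 14 g, at the start in the cup; the point is its centre.
- tin: Bystander: small steel can 42 mm across, 55 mm high, standing among the candlesticks; origin under its centre.
- jar: Bystander: jar 68 mm across, 110 mm high; origin under its centre.
Things that resemble listed ones, but are neither listed nor needed, are in the scene too. Leave any pink or purple look-alike of the part that bears cup_mid alone.

How it is judged (in metres and radians):
On the way:
1. the lid has been slid open (value of joint lid above 0.09 m), for 0.2 s.
At the end, for the whole second after the job is handed in: The lid is shut (within 8 mm); every candlestick present stands upright (within 0.1 rad) on the hearth inside the kiln, at rest; all seven nuggets lie in the trough, which stands upright on the hearth; the cup stands upright (within 0.12 rad) on the bench, at rest (value of joint lid below 0.008 m and angle between each of stick1_mid, stick2_mid, stick3_mid, trough_mouth's own z axis and vertical below 0.1 rad and x of stick1_mid in the frame of kiln_slot between -0.06 and 0.06 m and y of stick1_mid in the frame of kiln_slot between -0.245 and 0.245 m and z of stick1_mid in the frame of kiln_slot between -0.097 and -0.077 m and linear speed of each of stick1, stick2, stick3, cup below 0.03 m/s and x of stick2_mid in the frame of kiln_slot between -0.06 and 0.06 m and y of stick2_mid in the frame of kiln_slot between -0.245 and 0.245 m and z of stick2_mid in the frame of kiln_slot between -0.097 and -0.077 m and x of stick3_mid in the frame of kiln_slot between -0.06 and 0.06 m and y of stick3_mid in the frame of kiln_slot between -0.245 and 0.245 m and z of stick3_mid in the frame of kiln_slot between -0.097 and -0.077 m and x of nugget1_center in the frame of trough_mouth between -0.04 and 0.04 m and y of nugget1_center in the frame of trough_mouth between -0.062 and 0.062 m and z of nugget1_center in the frame of trough_mouth between -0.11 and 0 m and x of nugget2_center in the frame of trough_mouth between -0.04 and 0.04 m and y of nugget2_center in the frame of trough_mouth between -0.062 and 0.062 m and z of nugget2_center in the frame of trough_mouth between -0.11 and 0 m and x of nugget3_center in the frame of trough_mouth between -0.04 and 0.04 m and y of nugget3_center in the frame of trough_mouth between -0.062 and 0.062 m and z of nugget3_center in the frame of trough_mouth between -0.11 and 0 m and x of nugget4_center in the frame of trough_mouth between -0.04 and 0.04 m and y of nugget4_center in the frame of trough_mouth between -0.062 and 0.062 m and z of nugget4_center in the frame of trough_mouth between -0.11 and 0 m and x of nugget5_center in the frame of trough_mouth between -0.04 and 0.04 m and y of nugget5_center in the frame of trough_mouth between -0.062 and 0.062 m and z of nugget5_center in the frame of trough_mouth between -0.11 and 0 m and x of nugget6_center in the frame of trough_mouth between -0.04 and 0.04 m and y of nugget6_center in the frame of trough_mouth between -0.062 and 0.062 m and z of nugget6_center in the frame of trough_mouth between -0.11 and 0 m and x of nugget7_center in the frame of trough_mouth between -0.04 and 0.04 m and y of nugget7_center in the frame of trough_mouth between -0.062 and 0.062 m and z of nugget7_center in the frame of trough_mouth between -0.11 and 0 m and z of trough_mouth in the frame of kiln_slot between -0.055 and -0.035 m and angle between cup_mid's own z axis and vertical below 0.12 rad and height (world z) of cup_mid between 0.04 and 0.06 m); the robot touches nothing.
It fails at once if the small can or the jar is shifted by more than 5 cm (distance of any of tin, jar from where it was at the start of the episode above 0.05 m).
Of stick1, stick2, stick3 only 2 to 3 are there at a start; the rules pass over those that are not, and their reading is None.
At some moment in a run one of stick1, stick2, stick3, cup may be knocked a few centimetres aside while the robot is not near it.
It also fails if it takes over 210 s, if anything falls off the work surface, if the arm or the gripper's body presses on something with over 40 N, if the wrist force passes 120 N, or if a joint passes its speed limit or range.

### The arm

A 7-joint arm with a two-finger parallel gripper is mounted at the origin on the work surface. World frame = base frame: x ahead of the robot, y to its left, z up, the work surface at z = 0. Lengths are in m, angles in degrees, forces in N, time in s.
With the tool pointing down it reaches from about 0.425 to 0.875 m from the base axis. Payload 4.7 kg.
Tool frame: the origin (TCP) lies midway between the tips of the shut fingers; the grasp point (between the pads) lies 19 mm behind it; z points along the fingers, y is the line along which they close (so a half turn about z gives the same grasp; the last joint's range is limited). The gripper opens to 87 mm and grips with 3 to 60 N. Pads are 19 mm wide; open, the fingers measure 117 mm over their backs; the gripper's body (75 mm by 190 mm) begins 51 mm behind the grasp point.
Start: joints at [-75.51, 18.392, -4.016, 83.108, 1.295, 78.541, -3.26], TCP at [0.154, 0.632, 0.223] pointing down, gripper open.
Joint ranges: [-163.93, 163.93], [-17.29, 119.83], [-79.2, 71.16], [3.27, 140.29], [-89.18, 269.18], [5.43, 117.66], [-154.24, 154.24]. Speed limits (degrees/s): [147.25, 147.25, 180, 180, 180, 180, 180].

### API

Orientations are given as [roll, pitch, yaw] about the fixed x, y, z axes, in that order (R = Rz(yaw) Ry(pitch) Rx(roll)).
In Python, from cell import env, viewer, boxes_of, masks_of gives the robot as it stands. The module is installed in compiled form; this text tells all that it offers.
- The arm moves only by the tool apply_moves, never from a script. Its argument "moves" is a list of rows, each a list of 7 numbers: the shift along the tool's x, y, z scaled (see below), then the turn, a rotation vector about the tool's x, y, z scaled (see below), then the opening, from 0 (shut) to 1 (fully open). A call has 1 to 20 rows; each row is the pose to reach, as a shift and turn from the pose commanded when the call began, along the tool's axes at that moment; what a row does not reach only later rows make up. The controller multiplies each number of a shift by 0.2 m and each number of a turn by 1.5 rad. A row lasts 1/10 s, in which the tool goes at most 50 mm and 8.59 degrees, less where a joint would pass 70% of its speed; a pose out of reach is approached as far as the arm can. A call with a number of a shift or a turn outside -1 to 1 is refused whole. A call with a gripper value outside its range is refused whole. The fingers move at their own pace and stop on an object; "grip_force" is the grip in N (left out, the last holds). Time passes only in rows, so rows that repeat a pose let the fingers close. It gives the time, the measured TCP pose, the force, the opening and the grip force at its end, in the units of the state.
- env.get_obs(): the state, without advancing time (a new reading comes with each control period).
- viewer.read_camera(name): name is "scene" or "top" or "wrist"; returns the picture (480x640x3 uint8, red, green, blue); there is no depth.
- viewer.get_calibration(name): a dict with "fov_y" (degrees; the focal length in pixels is half the picture's height over the tangent of half this angle, whatever the lens; pixels are square), "cx", "cy" (the principal point, pixels), "position" and "orientation" of the camera in the world. Camera axes: x right, y up, looking along -z (the intrinsics and any distortion apply to the point x, -y, -z); pixel columns grow to the right and rows downward; lengths in m; the calibration is good to about 2 mm. A picture is of the moment at which its call begins: read the wrist's pose just before it. get_calibration takes no time and is no camera call; for the wrist camera it gives the pose at the moment of the call.
- env.sign_off(): hands the job in; it is judged then, once.
Trained networks look in the newest picture that a camera, given by its name, has taken for a name from the list of things; names that differ only in an ending like _2 or _b are one class to them, and where a whole thing is asked for, a point or a joint stands for the part that bears it (a point fixed in the world has none). Each returns a list of dicts, best first, with "conf" (0 to 1); they miss things now and then, are a little off and sometimes report something else, mostly with a low value. They report only what shows in the picture. A call takes as long as a camera call. They do not tell look-alikes from the thing itself.
- boxes_of(camera, target): "location" ([column, row] in pixels, amid what is visible of it).
- masks_of(camera, target): "pixels" (480x640 bool, what is visible of it) and "location" ([column, row] in pixels, amid what is visible of it).
The state is a dict: "time_s": time; "qpos": joint angles; "joint_velocities": joint speeds; "effort": joint torques, N m; "tool_pos": TCP position; "tool_rot": TCP orientation; "force": force on the tool from outside, world axes, zero at the start; "wrist_torque": the same for the moment, N m; "grip_width": finger opening in m; "grasp_force": force on a finger pad.
Only numpy, scipy, OpenCV 4.12 (cv2) and the standard library are available. Lean on these libraries where they do the work, as an engineer would, in place of code of your own. Each camera call takes 0.05 s, during which the arm holds its last target. There are 200 camera calls.

## Working session

There is one attempt and no reset: what is moved stays moved. The work goes in short steps, Python scripts to look and compute and a tool call to move; the robot and the scene stay as the last step left them, time stands still between calls to the robot, and variables do not carry over. Pictures are saved under pics/ and viewed, at most 14 in all, crops included, and the job is handed in when it is done.

Besides the shell and the picture viewer there is one more tool, called as a command line: name --pt "numbers of a row" for each row, then --argument value for the rest. apply_moves: Moves the arm, as the interface text tells. Shifts and turns lie within -1 to 1; 1 stands for 0.2 m of shift or 1.5 rad of turn. Its arguments: {"type":"object","properties":{"moves":{"type":"array","items":{"type":"array","items":{"type":"number","minimum":-1,"maximum":1}}},"grip_force":{"type":"number"}},"required":["moves"]}

```bash
mkdir -p pics
cat > h.py <<'E'
import numpy as np, cv2
from scipy.spatial.transform import Rotation as R
from cell import env, viewer, boxes_of, masks_of
def cal(n):
    c=viewer.get_calibration(n); return c
def rotm(o):
    o=np.array(o,float)
    if o.shape==(3,3): return o
    if o.size==4: return R.from_quat(o).as_matrix()
    return R.from_euler('xyz',o,degrees=True).as_matrix()
def ray(c,px):
    f=240/np.tan(np.radians(c['fov_y'])/2)
    d=np.array([(px[0]-c['cx'])/f,-(px[1]-c['cy'])/f,-1]); d=rotm(c['orientation'])@d
    return np.array(c['position'],float),d/np.linalg.norm(d)
def proj(c,p):
    f=240/np.tan(np.radians(c['fov_y'])/2)
    q=rotm(c['orientation']).T@(np.array(p,float)-np.array(c['position']))
    return np.array([c['cx']+f*q[0]/-q[2], c['cy']-f*q[1]/-q[2]])
def at_z(c,px,z):
    o,d=ray(c,px); return o+d*(z-o[2])/d[2]
def tri(rs):
    A=np.zeros((3,3));b=np.zeros(3)
    for o,d in rs:
        P=np.eye(3)-np.outer(d,d);A+=P;b+=P@o
    x=np.linalg.solve(A,b); return x,[np.linalg.norm((np.eye(3)-np.outer(d,d))@(x-o)) for o,d in rs]
def snap(n,fn=None):
    c=viewer.get_calibration(n); im=viewer.read_camera(n)
    if fn: cv2.imwrite('pics/'+fn,cv2.cvtColor(im,cv2.COLOR_RGB2BGR))
    return c,im
def rel(p,rpy=None):
    "shift in tool axes/0.2 and turn/1.5 to get to TCP p"
    o=env.get_obs(); T=rotm(o['tool_rot'])
    s=T.T@(np.array(p)-o['tool_pos'])/0.2
    t=np.zeros(3) if rpy is None else R.from_matrix(T.T@rotm(rpy)).as_rotvec()/1.5
    return np.round(s,3),np.round(t,3)
E
cat > a.py <<'E'
from h import *
np.set_printoptions(precision=4,suppress=True)
print(env.get_obs())
for n in ['scene','top','wrist']:
    c,im=snap(n,n+'0.png'); print(n,c)
    for t in ['kiln_slot','kiln_hearth','lid_handle','trough_mouth','cup_mid','stick1_mid','nugget1_center','tin','jar']:
        if n=='wrist':continue
        print(t,[(np.round(b['location'],1).tolist(),round(b['conf'],2)) for b in boxes_of(n,t)])
a=np.hstack([cv2.resize(cv2.imread(f'pics/{n}0.png'),(400,300)) for n in ['wrist','top']])
E
python3 a.py
```

```text
{'time_s': 0.0, 'qpos': array([-75.5113,  18.4391,  -4.0155,  83.1756,   1.2958,  78.5413,
        -3.2596]), 'joint_velocities': array([ 0.0502, -0.0172, -0.0108,  0.0897, -0.013 ,  0.0686, -0.1078]), 'effort': array([  0.0002, -49.1294,  -0.4037, -31.2529,  -0.0638,   0.044 ,
         0.0002]), 'tool_pos': array([0.1537, 0.631 , 0.2215]), 'tool_rot': array([-179.8893,    0.0067,  166.3216]), 'force': array([-0.8406,  0.7294,  0.8537]), 'wrist_torque': array([ 0.0085,  0.0247, -0.0816]), 'grasp_force': 0.0, 'grip_width': 0.08697948250909}
scene {'fov_y': 53.3887659705463, 'cx': 324.3769175539672, 'cy': 237.86502169301536, 'position': array([ 0.7869, -0.5676,  1.0459]), 'orientation': array([32.3045, -0.0489, 33.3454])}
kiln_slot [([415.2, 191.0], 0.78)]
kiln_hearth [([413.2, 190.0], 0.87), ([413.9, 167.2], 0.59)]
lid_handle [([416.7, 169.2], 0.75), ([386.7, 346.9], 0.5)]
trough_mouth []
cup_mid [([297.6, 217.1], 0.92), ([278.8, 304.9], 0.89), ([172.1, 314.6], 0.86), ([362.0, 398.7], 0.69), ([272.4, 249.4], 0.65)]
stick1_mid [([295.0, 389.1], 0.56), ([244.6, 363.4], 0.53)]
nugget1_ce
[... 193 characters left out ...]
 0.3338, -0.1093,  1.2645]), 'orientation': array([  7.5822,   0.7734, -88.3241])}
kiln_slot [([165.5, 186.4], 0.78)]
kiln_hearth [([164.4, 188.6], 0.87)]
lid_handle [([161.3, 185.1], 0.83)]
trough_mouth [([431.4, 228.3], 0.66)]
cup_mid [([405.9, 254.2], 0.98), ([434.2, 126.8], 0.86), ([288.0, 308.8], 0.83), ([343.2, 309.7], 0.77), ([472.9, 361.6], 0.7)]
stick1_mid [([460.2, 193.0], 0.91)]
nugget1_center []
tin [([429.4, 229.7], 0.71), ([402.5, 267.0], 0.62)]
jar [([375.5, 140.8], 0.81), ([429.0, 228.6], 0.51)]
wrist {'fov_y': 62.26330602785762, 'cx': 320.6393287289619, 'cy': 243.1543828008158, 'position': array([0.0865, 0.6467, 0.3843]), 'orientation': array([-14.8507,   0.0606,  76.3307])}
```

View pics/scene0.png

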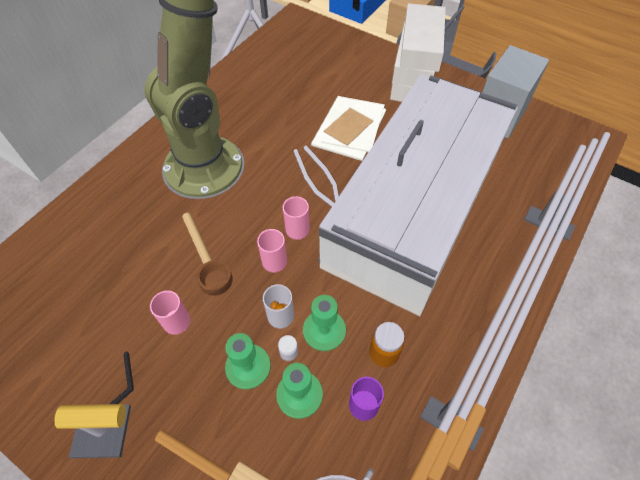

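View pics/top0.png

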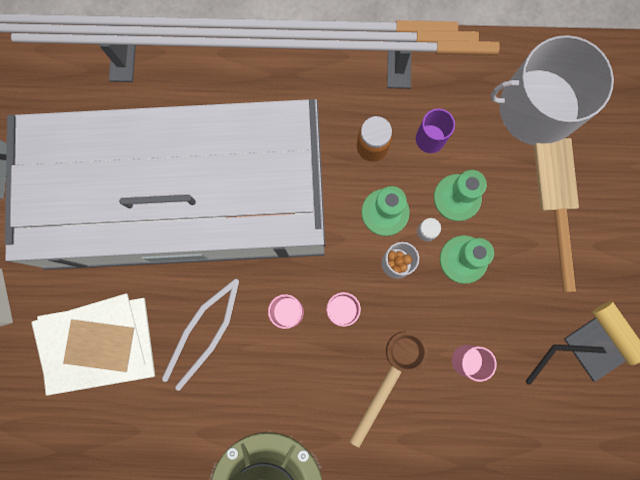

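Three green candlesticks (top at 392,210 / 465,192 / 470,258), all present. The steel cup with amber nuggets is at top (402,260); its look-alikes are pink cups (286,311), (343,309), (475,363) and a purple one (435,130). The can is at (430,229) and the jar at (375,138).

```bash
cat > b.py <<'E'
from h import *
np.set_printoptions(precision=4,suppress=True)
ct,cs=viewer.get_calibration('top'),viewer.get_calibration('scene')
f=lambda a,b:tri([ray(ct,a),ray(cs,b)])
print('slot',f([165.5,186.4],[415.2,191])); print('handle',f([158,200],[411,144]))
print('h ends',f([126,201],[421,124]),f([193,200],[402,162]))
print('h at z .254', [at_z(ct,p,.254) for p in ([126,201],[193,200])],[at_z(cs,p,.254) for p in ([421,124],[402,162])])
print('corners top',[at_z(ct,p,.2) for p in ([7,258],[323,245],[316,100],[13,117])])
viewer.read_camera('scene');viewer.read_camera('top')
M={}
for n,c in (('top',ct),('scene',cs)):
    for t in ('cup_mid','stick1_mid','tin','jar','lid_handle','lid'):
        for m in masks_of(n,t):
            print(n,t,round(m['conf'],2),np.round(m['location'],1),m['pixels'].sum())
# stick head tops at z=.136, cup rim .1
print('heads top',[at_z(ct,p,.136)[:2] for p in ([392,195],[472,184],[480,252])])
print('heads scene',[at_z(cs,p,.136)[:2] for p in ([324,306],[297,376],[239,346])])
print('cup rim',at_z(ct,[401.5,260],.1)[:2],at_z(cs,[278,297],.1)[:2])
print('tri heads',f([392,195],[324,306]),f([472,184],[297,376]),f([480,252],[239,346]),'rim',f([401.5,260],[278,297]))
T=cv2.imread('pics/top0.png');S=cv2.imread('pics/scene0.png')
a=cv2.resize(T[90:270,0:330],None,fx=2,fy=2);b=cv2.resize(T[170:290,350:510],None,fx=2,fy=2)
o=np.zeros((600,800,3),np.uint8);o[:360,:660]=a;o[360:600,:320]=b
s=cv2.resize(S[80:300,320:520],None,fx=1.09,fy=1.09);o[360:600,400:400+s.shape[1]]=s[:240]
cv2.imwrite('pics/crop1.png',o)
E
python3 b.py
```

```text
slot (array([0.5764, 0.2094, 0.0721]), [np.float64(0.01647604417326526), np.float64(0.016476044173265304)])
handle (array([0.5306, 0.1883, 0.2305]), [np.float64(0.0007045172813126871), np.float64(0.0007045172813128521)])
h ends (array([0.5253, 0.2385, 0.2489]), [np.float64(0.0009679966825602452), np.float64(0.0009679966825602315)]) (array([0.5356, 0.131 , 0.2247]), [np.float64(0.0022063884815014764), np.float64(0.00220638848150153)])
h at z .254 [array([0.5235, 0.2361, 0.254 ]), array([0.5282, 0.1228, 0.254 ])] [array([0.5276, 0.2342, 0.254 ]), array([0.546 , 0.1079, 0.254 ])]
corners top [array([0.4262, 0.4575, 0.2   ]), array([ 0.4646, -0.0977,  0.2   ]), array([ 0.7285, -0.0775,  0.2   ]), array([0.683 , 0.4715, 0.2   ])]
top cup_mid 0.78 [435.3 128. ] 1249
top cup_mid 0.72 [284.6 311.3] 880
top cup_mid 0.64 [404.2 252. ] 663
top cup_mid 0.62 [343.9 308.7] 893
top cup_mid 0.58 [474.5 362.2] 1275
top stick1_mid 0.66 [460.  194.6] 2024
top tin 0.84 [428.5 226.6] 376
top jar 0.66 [375.1 140.5] 1297
top lid_handle 0.77 [160.9 188.7] 18571
top lid_handle 0.22 [386.5 210.9] 1931
top lid
[... 407 characters left out ...]
.6 [415.9 168.5] 8750
heads top [array([ 0.5704, -0.2236]), array([ 0.5954, -0.3732]), array([ 0.4674, -0.3875])]
heads scene [array([ 0.5623, -0.2263]), array([ 0.599 , -0.3756]), array([ 0.4694, -0.3901])]
cup rim [ 0.4522 -0.2471] [ 0.4582 -0.2501]
tri heads (array([ 0.5664, -0.2257,  0.1417]), [np.float64(0.0038399809297696257), np.float64(0.0038399809297696617)]) (array([ 0.5973, -0.3745,  0.1292]), [np.float64(0.0004313083023391635), np.float64(0.000431308302339371)]) (array([ 0.4678, -0.3889,  0.131 ]), [np.float64(0.0002611671473277933), np.float64(0.0002611671473278238)]) rim (array([ 0.454 , -0.2475,  0.09  ]), [np.float64(0.0010991993084961801), np.float64(0.0010991993084963334)])
```

View pics/crop1.png

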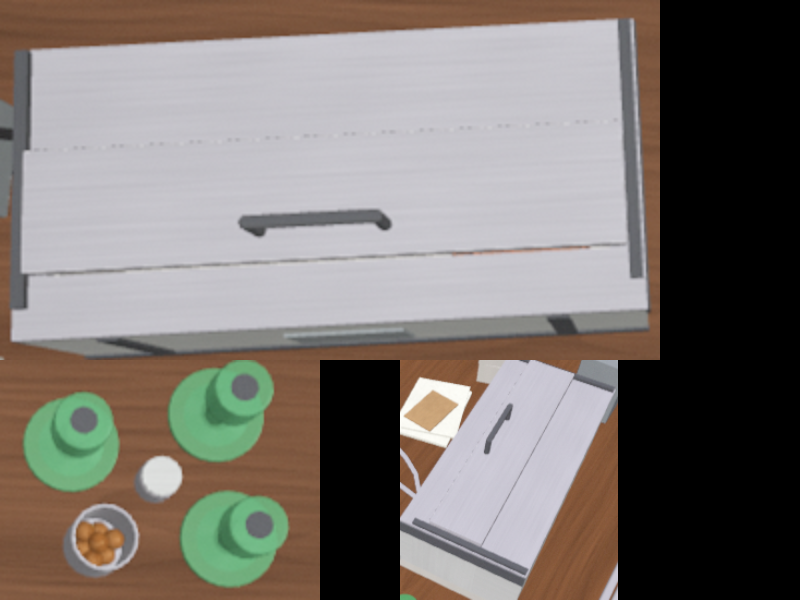

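The close crop shows the kiln (plate front edge from (6,259) to (324,245) in top, yaw about 4°), the handle bar at top (121–192, 198), the green sticks, the white can between them and the steel cup with amber balls. Heights triangulate plausibly (heads about 0.136, rim about 0.09–0.1). I'll move now, first to the lid handle.

apply_moves --pt "0 0 -0.3 0 0 0 1" --pt "0 0 -0.6 0 0 0 1" --pt "-0.3 -0.3 -0.75 0 0 0.1 1" --pt "-0.6 -0.6 -0.75 0 0 0.2 1" --pt "-0.8 -0.8 -0.75 0 0 0.3 1" --pt "-1 -1 -0.75 0 0 0.4 1" --pt "-1 -1 -0.75 0 0 0.5 1" --pt "-1 -1 -0.75 0 0 0.5 1" --pt "-1 -1 -0.75 0 0 0.5 1"

```text
time_s: 2.65
tool_pos: [0.3057, 0.3845, 0.3744]
tool_rot: [179.8, 0.0, 122.7]
force: [0.1, 0.0, 0.5]
grip_width: 0.0871
grasp_force: 0.0
```

```bash
cat >> h.py <<'E'
np.set_printoptions(precision=4,suppress=True)
def log():
    o=env.get_obs(); open('log.txt','a').write(' '.join(map(str,[*o['qpos'],*o['tool_pos'],*o['tool_rot']]))+'\n'); return o
# kiln frame
KY=np.radians(4.1); KO=np.array([.5452,.187,.2])
def k2w(p): 
    c,s=np.cos(KY),np.sin(KY); return KO+np.array([c*p[0]-s*p[1],s*p[0]+c*p[1],p[2]])
def w2k(p):
    d=np.array(p)-KO; c,s=np.cos(KY),np.sin(KY); return np.array([c*d[0]+s*d[1],-s*d[0]+c*d[1],d[2]])
E
echo "-75.5113 18.4391 -4.0155 83.1756 1.2958 78.5413 -3.2596 0.1537 0.631 0.2215 -179.8893 0.0067 166.3216" >log.txt
python3 -c "
from h import *
o=log();print(o['qpos'],o['tool_pos'],o['tool_rot'],o['time_s']);print(rel([.531,.178,.33],[180,0,94]))
c=viewer.get_calibration('top')
for p in ([10,226.5],[313,212]): print('lid front',w2k(at_z(c,p,.217)))
for p in ([12,165],[309,151]): print('lid rear',w2k(at_z(c,p,.217)))
print(w2k([.529,.179,.254]))"
```

```text
[-63.7813  -3.169    8.6412  90.1654   0.5818  92.8108 -22.3985] [0.3057 0.3845 0.3744] [179.815    0.0375 122.7245] 2.65
(array([-1.478,  0.389,  0.224]), array([ 0.002, -0.   ,  0.334]))
lid front [-0.0464  0.2656  0.017 ]
lid front [-0.0444 -0.2634  0.017 ]
lid rear [0.0636 0.2647 0.017 ]
lid rear [ 0.0648 -0.2608  0.017 ]
[-0.0167 -0.0068  0.054 ]
```

apply_moves --pt "-0.25 0.1 0.05 0 0 0.08 1" --pt "-0.5 0.2 0.1 0 0 0.16 1" --pt "-0.75 0.3 0.15 0 0 0.25 1" --pt "-1 0.39 0.22 0 0 0.334 1" --pt "-1 0.39 0.22 0 0 0.334 1" --pt "-1 0.39 0.22 0 0 0.334 1"

```text
time_s: 3.25
tool_pos: [0.4779, 0.2629, 0.3274]
tool_rot: [-180.0, 0.1, 94.3]
force: [-0.5, 0.5, -0.1]
grip_width: 0.0869
grasp_force: 0.0
```

```bash
python3 -c "
from h import *
o=log();print(o['tool_pos'],o['tool_rot']);print(rel([.531,.178,.33],[180,0,94]),rel([.531,.178,.233],[180,0,94]))"
```

```text
[0.4779 0.2629 0.3274] [-179.9606    0.12     94.3   ]
(array([-0.443,  0.233, -0.012]), array([-0.   ,  0.001,  0.003])) (array([-0.442,  0.233,  0.473]), array([-0.   ,  0.001,  0.003]))
```

apply_moves --pt "-0.22 0.12 0 0 0 0 1" --pt "-0.44 0.233 0 0 0 0 1" --pt "-0.44 0.233 0 0 0 0 1" --pt "-0.44 0.233 0.24 0 0 0 1" --pt "-0.44 0.233 0.4 0 0 0 1" --pt "-0.44 0.233 0.47 0 0 0 1" --pt "-0.44 0.233 0.47 0 0 0 0.2" --pt "-0.44 0.233 0.47 0 0 0 0" --pt "-0.44 0.233 0.47 0 0 0 0" --pt "-0.44 0.233 0.47 0 0 0 0" --pt "-0.44 0.233 0.47 0 0 0 0" --pt "-0.44 0.233 0.47 0 0 0 0" --grip_force 20

```text
time_s: 4.45
tool_pos: [0.5297, 0.1819, 0.2351]
tool_rot: [180.0, -0.0, 94.6]
force: [0.2, 0.1, -0.3]
grip_width: 0.0471
grasp_force: 0.0
```

Still closing; then I push +y (tool) by 96 mm plus a bit.

apply_moves --pt "0 0 0 0 0 0 0" --pt "0 0 0 0 0 0 0" --pt "0 0 0 0 0 0 0" --pt "0 0 0 0 0 0 0" --pt "0 0 0 0 0 0 0" --pt "0 0 0 0 0 0 0" --pt "0 0 0 0 0 0 0" --pt "0 0 0 0 0 0 0" --pt "0 0 0 0 0 0 0"

```text
time_s: 5.35
tool_pos: [0.5295, 0.1818, 0.2345]
tool_rot: [180.0, -0.0, 94.6]
force: [-0.1, 0.3, -0.4]
grip_width: 0.0115
grasp_force: 20.0
```

apply_moves --pt "0 0.1 0 0 0 0 0" --pt "0 0.2 0 0 0 0 0" --pt "0 0.3 0 0 0 0 0" --pt "0 0.4 0 0 0 0 0" --pt "0 0.44 0 0 0 0 0" --pt "0 0.47 0 0 0 0 0" --pt "0 0.49 0 0 0 0 0" --pt "0 0.49 0 0 0 0 0" --pt "0 0.49 0 0 0 0 0"

```text
time_s: 6.25
tool_pos: [0.6222, 0.1892, 0.2344]
tool_rot: [-179.4, 0.0, 94.7]
force: [-13.5, -3.7, 6.8]
grip_width: 0.0112
grasp_force: 20.0
```

```bash
python3 -c "
from h import *
o=log();print(o['tool_pos'],o['tool_rot'],o['force'],o['qpos'],w2k(o['tool_pos']))"
```

```text
[0.6222 0.1892 0.2344] [-179.3818    0.0135   94.6707] [-13.4658  -3.6614   6.8131] [-40.0244  19.6471  27.1611  82.4399  -9.0383  80.6726  -7.9915] [ 0.077  -0.0033  0.0344]
```

apply_moves --pt "0 0.47 0 0 0 0 0.5" --pt "0 0 0 0 0 0 0.5" --pt "0 0 0 0 0 0 0.5" --pt "0 0 0 0 0 0 0.5" --pt "0 0 -0.2 0 0 0 0.6" --pt "0.2 0 -0.4 0 0 0 1" --pt "0.4 -0.2 -0.6 0 0 0 1" --pt "0.6 -0.3 -0.8 0 0 0 1" --pt "0.8 -0.3 -0.8 0 0 0 1" --pt "1 -0.3 -0.8 0 0 0 1" --pt "1 -0.3 -0.8 0 0 0 1" --pt "1 -0.3 -0.8 0 0 0 1"

```text
time_s: 7.45
tool_pos: [0.5503, 0.3868, 0.3957]
tool_rot: [179.9, -0.1, 94.9]
force: [0.2, -0.2, -0.6]
grip_width: 0.0864
grasp_force: 0.0
```

```bash
python3 -c "
from h import *
o=log();c,im=snap('top','top1.png')
cs,ims=snap('scene','scene1.png')
t=cv2.imread('pics/top1.png');s=cv2.imread('pics/scene1.png')
a=cv2.resize(t[90:290,0:510],(800,314));b=cv2.resize(s[60:300,290:560],(322,286))
k=np.zeros((600,800,3),np.uint8);k[:314]=a;k[314:600,:322]=b;cv2.imwrite('pics/c2.png',k)
for m in masks_of('top','trough_mouth')+masks_of('scene','trough_mouth'):print(m['conf'],m['location'],m['pixels'].sum())
"
```

```text
0.74 [259.9, 192.9] 2766
0.89 [377.2, 216.0] 1244
```

View pics/c2.png

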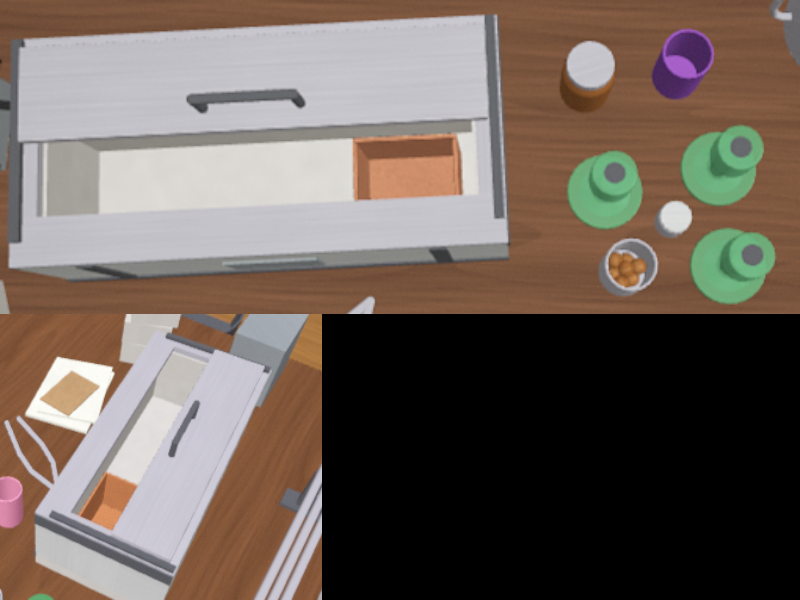

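The lid is fully open: its front edge lies behind the slot, and the terracotta trough is visible in the slot with rim corners at crop (355,138) and (460,136). Cup, sticks and bystanders are unchanged.

```bash
cat > kin.py <<'E'
from h import *
from scipy.optimize import least_squares
D=np.loadtxt('log.txt')
def Rz(a):return R.from_euler('z',a,degrees=True).as_matrix()
def Ry(a):return R.from_euler('y',a,degrees=True).as_matrix()
def fk(q,p,sg,off7):
    d1,d3,d5,d7,a1,a2=p[:6]
    T=Rz(p[6]+sg[0]*q[0]);x=np.array([0,0,d1])
    T=T@Ry(sg[1]*q[1])@Rz(sg[2]*q[2]);x=x+T@np.array([a1,0,d3])
    T=T@Ry(sg[3]*q[3]);x=x+T@np.array([a2,0,0]);T=T@Rz(sg[4]*q[4]);x=x+T@np.array([0,0,d5])
    T=T@Ry(sg[5]*q[5]);T=T@Rz(sg[6]*q[6]+off7);x=x+T@np.array([0,0,d7])
    return x,T
def fit():
    best=None
    import itertools
    for s1,s3,s5,s7 in itertools.product([1,-1],repeat=4):
        sg=[s1,1,s3,1,s5,1,s7]
        def res(p):
            r=[]
            for d in D:
                x,T=fk(d[:7],p,sg,p[7]); r+=list((x-d[7:10])*5)+list((T-rotm(d[10:])).ravel())
            return r
        for a0,b0 in itertools.product([0,90,180,-90],repeat=2):
            s=least_squares(res,[.3,.4,.4,.2,0,0,a0,b0],max_nfev=200,x_scale=[.1]*6+[30]*2)
            if best is None or s.cost<best[0]: best=(s.cost,s.x,sg)
    return best
if __name__=='__main__':
    b=fit();print(b);np.save('kin.npy',np.r_[b[1],b[2]])
    for d in D: x,T=fk(d[:7],b[1],b[2],b[1][7]);print(np.round((x-d[7:10])*1000,1))
    c=viewer.get_calibration('top')
    for p in ([226.2,178],[293,177],[228,217]):print('rim',w2k(at_z(c,p,.155)))
    for p in ([343,309.5],[286,311],[475,363],[405,350]):print('pink',at_z(c,p,.09 if p[0]!=405 else .02))
E
python3 kin.py
```

```text
(np.float64(0.0009011906309590666), array([ 0.4129,  0.4673,  0.5193,  0.5388, -0.0029, -0.0076, -2.4711,
       87.5289]), [-1, 1, -1, 1, -1, 1, -1])
[2.6 4.1 0.1]
[-3.7  3.1  0.7]
[-3.   0.5  0.1]
[-1.7 -2.2 -1.6]
[ 0.6 -2.1  0.7]
rim [ 0.0379 -0.1039 -0.045 ]
rim [ 0.0342 -0.228  -0.045 ]
rim [-0.0356 -0.1056 -0.045 ]
pink [ 0.3553 -0.1381  0.09  ]
pink [ 0.3493 -0.0295  0.09  ]
pink [ 0.2627 -0.3883  0.09  ]
pink [ 0.2798 -0.2656  0.02  ]
```

apply_moves --pt "-0.2 0 0 0 0 0.1 1" --pt "-0.4 0 0 0 0 0.2 1" --pt "-0.6 -0.1 0 0 0 0.3 1" --pt "-0.8 -0.2 0 0 0 0.4 1" --pt "-1 -0.3 0 0 0 0.5 1" --pt "-1 -0.3 0 0 0 0.6 1" --pt "-1 -0.3 0 0 0 0.7 1" --pt "-1 -0.3 0 0 0 0.8 1" --pt "-1 -0.3 0 0 0 0.9 1" --pt "-1 -0.3 0 0 0 1 1" --pt "-1 -0.3 0 0 0 1 1" --pt "-1 -0.3 0 0 0 1 1"

```text
time_s: 8.85
tool_pos: [0.5077, 0.1787, 0.3948]
tool_rot: [-180.0, -0.0, 8.8]
force: [-0.6, -0.5, -0.9]
grip_width: 0.0868
grasp_force: 0.0
```

```bash
cat >> h.py <<'E'
def tilt(az,g):
    "tool tilted g from down toward azimuth az, tool x up"
    a,g=np.radians(az),np.radians(g)
    z=np.array([np.sin(g)*np.cos(a),np.sin(g)*np.sin(a),-np.cos(g)]);y=np.array([np.sin(a),-np.cos(a),0])
    return np.c_[np.cross(y,z),y,z]
E
python3 -c "
from h import *
o=log();print(o['tool_pos'],o['tool_rot'],o['qpos'])
print(rel([.36,.0,.40],tilt(4,45)))"
```

```text
[0.5077 0.1787 0.3948] [-179.9639   -0.024     8.7896] [ -53.6124    2.6902   33.1123   82.554    -1.5058   95.1595 -101.8757]
(array([-0.866,  0.77 , -0.027]), array([-0.022,  0.523,  0.053]))
```

apply_moves --pt "-0.1 0.2 0 0 0.09 0 1" --pt "-0.25 0.4 0 0 0.18 0.02 1" --pt "-0.4 0.6 0 -0.01 0.27 0.03 1" --pt "-0.6 0.77 0 -0.02 0.36 0.04 1" --pt "-0.8 0.77 0 -0.02 0.45 0.053 1" --pt "-0.866 0.77 -0.03 -0.022 0.523 0.053 1" --pt "-0.866 0.77 -0.03 -0.022 0.523 0.053 1" --pt "-0.866 0.77 -0.03 -0.022 0.523 0.053 1" --pt "-0.866 0.77 -0.03 -0.022 0.523 0.053 1"

```text
time_s: 9.75
tool_pos: [0.4147, 0.0846, 0.2611]
tool_rot: [168.6, -10.1, 10.5]
force: [3.5, -1.5, 5.8]
grip_width: 0.0867
grasp_force: 0.0
```

```bash
python3 -c "
from h import *
o=log();print(o['tool_pos'],o['tool_rot'],o['qpos'])
print(rel([.37,-.19,.24],tilt(4,45)))";python3 kin.py
```

```text
[0.4147 0.0846 0.2611] [168.5537 -10.1145  10.5092] [ -21.276   -17.1315   -4.7999  116.0557   12.7617   74.7205 -109.1488]
(array([-0.481,  1.279,  0.281]), array([0.093, 0.397, 0.108]))
(np.float64(0.001548042370903992), array([ 0.2835,  0.4725,  0.5181,  0.4021, -0.0018,  0.0048, -2.4471,
       87.5652]), [-1, 1, -1, 1, -1, 1, -1])
[2.  3.4 0.1]
[-4.2  3.3  0.7]
[-3.3  0.7  0.1]
[-0.8 -3.1 -1.6]
[ 3.7 -1.5  0.1]
[-4.8 -0.4  0.7]
[ 1.5  1.6 -0.2]
rim [ 0.0379 -0.1039 -0.045 ]
rim [ 0.0342 -0.228  -0.045 ]
rim [-0.0356 -0.1056 -0.045 ]
pink [ 0.3553 -0.1381  0.09  ]
pink [ 0.3493 -0.0295  0.09  ]
pink [ 0.2627 -0.3883  0.09  ]
pink [ 0.2798 -0.2656  0.02  ]
```

```bash
cat > ik.py <<'E'
from kin import *
SG=[-1,1,-1,1,-1,1,-1]
LO=np.array([-163.93,-17.29,-79.2,3.27,-89.18,5.43,-154.24]);HI=np.array([163.93,119.83,71.16,140.29,269.18,117.66,154.24])
def F(q,p): return fk(np.array(q)+np.r_[0,p[8:13],0],p,SG,p[7])
def fit2():
    D=np.loadtxt('log.txt')
    def res(p):
        r=list(p[8:13]*.002)
        for d in D:
            x,T=F(d[:7],p); r+=list((x-d[7:10])*5)+list((T-rotm(d[10:])).ravel())
        return r
    s=least_squares(res,np.r_[np.load('kin.npy')[:8],np.zeros(5)],x_scale=np.r_[[.1]*6,[10]*7]);np.save('p2.npy',s.x);return s
def ik(pos,Rm,n=12,seed=0,margin=2,q0=None):
    p=np.load('p2.npy');rng=np.random.default_rng(seed);best=None
    for k in range(n):
        q=rng.uniform(LO+5,HI-5) if (q0 is None or k) else np.clip(q0,LO+margin+.1,HI-margin-.1)
        def res(q):
            x,T=F(q,p);return np.r_[(x-pos)*10,R.from_matrix(T.T@Rm).as_rotvec()]
        s=least_squares(res,q,bounds=(LO+margin,HI-margin),x_scale=30,max_nfev=60)
        if best is None or s.cost<best[0]:best=(s.cost,s.x)
        if best[0]<1e-5:break
    return best
def roll(Rm,deg): return Rm@R.from_euler('z',deg,degrees=True).as_matrix()
if __name__=='__main__':
    s=fit2();print(s.cost,s.x)
    for d in np.loadtxt('log.txt'): x,T=F(d[:7],s.x);print(np.round((x-d[7:10])*1000,1),np.degrees(R.from_matrix(T.T@rotm(d[10:])).magnitude()).round(2))
    print('grasp feasibility')
    for pos in ([.456,-.248],[.6,-.25],[.62,-.35]):
      for g in (30,45,60):
        out=[]
        for az in range(-120,121,30):
            t=tilt(az,g); b=ik(np.r_[pos,.065]+.019*t[:,2],t,6); out.append((az,b[0]<1e-4))
        print(pos,g,[a for a,o in out if o])
    print('pour feasibility')
    for ta in (45,60,75,90):
        out=[]
        for az in range(-150,151,30):
            t=tilt(az,ta); b=ik(np.array([.57,.02,.28])+.019*t[:,2],t,6); out.append((az,b[0]<1e-4))
        print(ta,[a for a,o in out if o])
E
python3 ik.py
```

```text
0.001426856090482911 [ 0.2838  0.4725  0.5165  0.4021 -0.0007  0.0079 -1.6883 87.5326  0.0198
  0.816  -0.2962 -0.0397  0.2234]
[ 2.1  3.3 -0.4] 0.22
[-3.9  3.2  0.4] 0.09
[-3.1  0.5  0.1] 0.08
[-0.8 -3.2 -0.8] 0.26
[ 3.3 -1.1  0.2] 0.31
[-4.6 -0.6  0.5] 0.08
[1.3 1.7 0. ] 0.52
grasp feasibility
[0.456, -0.248] 30 [-120, -90, -30, 0, 30, 60, 90, 120]
[0.456, -0.248] 45 [-120, -90, 30, 60, 90, 120]
[0.456, -0.248] 60 [-120, -90, 30, 60, 90, 120]
[0.6, -0.25] 30 [-120, -90, -60, -30, 0, 30, 60, 90, 120]
[0.6, -0.25] 45 [-120, -90, -60, -30, 0, 30, 60, 90, 120]
[0.6, -0.25] 60 [-120, -90, -60, 0, 30, 60, 90]
[0.62, -0.35] 30 [-120, -90, -60, -30, 0, 30, 60, 90, 120]
[0.62, -0.35] 45 [-120, -90, -60, -30, 0, 30, 60, 90]
[0.62, -0.35] 60 [-120, -90, -60, -30, 0, 30, 60, 90]
pour feasibility
45 [-120, 30, 60, 90, 120]
60 [-120, 30, 60, 90, 120]
75 [-120, -90, -60, 60, 90, 120]
90 [-90, -60, 60, 90, 120]
```

```bash
cat > plan.py <<'E'
import numpy as np
from collections import deque
def outline(rs):  # list of rects (x0,x1,z0,z1) -> samples
    P=[]
    for x0,x1,z0,z1 in rs:
        for x in np.arange(x0,x1+.1,2.):P+=[(x,z0),(x,z1)]
        for z in np.arange(z0,z1+.1,2.):P+=[(x0,z),(x1,z)]
    return np.array(P)
ST=outline([(-50,50,0,10),(-12,12,10,84),(-28,28,84,136)])
GR=outline([(-10,10,-19,51),(-37.5,37.5,51,150)])
OB=[(-100,-44,143,155),(44,165,143,155),(-100,-70,0,143),(70,165,0,143),(50,160,155,172),(70,84,172,216)]
def pts(d,gs=124):
    c,s=np.cos(d),np.sin(d)
    return np.r_[ST,GR@np.array([[c,-s],[s,c]]).T+[0,gs]]   # d>0: tool leans to -x
def clear(P,x,z,th):
    c,s=np.cos(th),np.sin(th); Q=P@np.array([[c,-s],[s,c]]).T+[x,z]
    m=Q[:,1].min(); dm=99.
    for x0,x1,z0,z1 in OB:
        dx=np.maximum(np.maximum(x0-Q[:,0],Q[:,0]-x1),0);dz=np.maximum(np.maximum(z0-Q[:,1],Q[:,1]-z1),0)
        dm=min(dm,np.hypot(dx,dz).min())
    return dm if m>=-.5 else 0.
def plan(d,ths,gs=124):
    P=pts(np.radians(d),gs);X=np.arange(-72,73,4);Z=np.arange(0,241,4);C=np.zeros((len(X),len(Z),len(ths)))
    for i,x in enumerate(X):
        for j,z in enumerate(Z):
            for k,t in enumerate(ths):C[i,j,k]=clear(P,x,z,np.radians(t))
    k0=list(ths).index(0)
    for c in (9,8,7,6,5,4,3,2):
        ok=C>=c; goal=None;par={}
        st=[(i,0,k0) for i in range(len(X)) if abs(X[i])<=16 and ok[i,0,k0]]
        dq=deque(st);[par.setdefault(s,None) for s in st]
        while dq:
            n=dq.popleft()
            if Z[n[1]]>=230: goal=n;break
            for di in (-1,0,1):
                for dj in (-1,0,1):
                    for dk in (-1,0,1):
                        m=(n[0]+di,n[1]+dj,n[2]+dk)
                        if 0<=m[0]<len(X) and 0<=m[1]<len(Z) and 0<=m[2]<len(ths) and ok[m] and m not in par: par[m]=n;dq.append(m)
        if goal:
            path=[]
            while goal: path.append((X[goal[0]],Z[goal[1]],ths[goal[2]]));goal=par[goal]
            return c,path
    return 0,[]
if __name__=='__main__':
    for d in (0,20,-20):
        for sgn in (1,-1):
            c,p=plan(d,sgn*np.arange(0,71,5)); print('pitch',d,'sgn',sgn,'clear',c,'maxtilt',max([abs(q[2]) for q in p],default=0)); 
            if d==0 : print([tuple(map(int,q)) for q in p])
E
python3 plan.py
cat > q.py <<'E'
from ik import *
for yk in (-.045,.06,.16):
    for tau in (-50,-40,-30,-20,-10,0,10,20,30,40,50):
        w=k2w([0,yk,.03 if abs(tau)<15 else .07])
        t=tilt(4.1,tau); r=[]
        for f in (0,180):
            b=ik(w,roll(t,f),6); r.append(b[0]<1e-4)
        print(yk,tau,r)
E
python3 q.py
```

```text
pitch 0 sgn 1 clear 7 maxtilt 70
[(-40, 232, 25), (-36, 228, 30), (-32, 224, 35), (-28, 220, 40), (-24, 216, 45), (-20, 212, 50), (-16, 208, 55), (-12, 204, 60), (-8, 200, 65), (-8, 196, 70), (-8, 192, 70), (-8, 188, 70), (-8, 184, 70), (-12, 180, 70), (-12, 176, 70), (-8, 172, 65), (-8, 168, 60), (-8, 164, 55), (-4, 160, 50), (-4, 156, 45), (-4, 152, 40), (-4, 148, 35), (-8, 144, 30), (-8, 140, 25), (-12, 136, 20), (-12, 132, 15), (-12, 128, 10), (-12, 124, 5), (-12, 120, 0), (-12, 116, 0), (-12, 112, 0), (-12, 108, 0), (-12, 104, 0), (-12, 100, 0), (-12, 96, 0), (-12, 92, 0), (-12, 88, 0), (-12, 84, 0), (-12, 80, 0), (-8, 76, 0), (-8, 72, 0), (-8, 68, 0), (-8, 64, 0), (-8, 60, 0), (-8, 56, 0), (-8, 52, 0), (-8, 48, 0), (-8, 44, 0), (-8, 40, 0), (-8, 36, 0), (-8, 32, 0), (-8, 28, 0), (-8, 24, 0), (-8, 20, 0), (-8, 16, 0), (-8, 12, 0), (-8, 8, 0), (-8, 4, 0), (-12, 0, 0)]
pitch 0 sgn -1 clear 2 maxtilt 25
[(-72, 232, 0), (-72, 228, 0), (-72, 224, 0), (-72, 220, 0), (-68, 216, 0), (-64, 212, 0), (-60, 208, 0), (-56, 204, 0), (-52, 200, 0), (-48, 196, 0), (-44, 192, 0), (-40, 188, 0), 
[... 1147 characters left out ...]
np.False_]
-0.045 50 [np.False_, np.False_]
0.06 -50 [np.False_, np.False_]
0.06 -40 [np.False_, np.False_]
0.06 -30 [np.True_, np.True_]
0.06 -20 [np.True_, np.True_]
0.06 -10 [np.True_, np.True_]
0.06 0 [np.True_, np.True_]
0.06 10 [np.True_, np.True_]
0.06 20 [np.True_, np.True_]
0.06 30 [np.True_, np.True_]
0.06 40 [np.True_, np.True_]
0.06 50 [np.False_, np.False_]
0.16 -50 [np.False_, np.False_]
0.16 -40 [np.False_, np.False_]
0.16 -30 [np.True_, np.True_]
0.16 -20 [np.True_, np.True_]
0.16 -10 [np.True_, np.True_]
0.16 0 [np.True_, np.True_]
0.16 10 [np.True_, np.True_]
0.16 20 [np.True_, np.True_]
0.16 30 [np.True_, np.True_]
0.16 40 [np.True_, np.True_]
0.16 50 [np.False_, np.True_]
```

```bash
cat > s.py <<'E'
from plan import *
for d in (0,-10,-20):
    for mt in (25,30,35,40,45):
        c,p=plan(d,np.arange(-5,mt+1,5)); print(d,mt,c)
for d in (0,10,20):
    for mt in (25,35,45):
        c,p=plan(d,-np.arange(-5,mt+1,5)); print('neg',d,mt,c)
E
time python3 s.py
```

```text
0 25 0
0 30 4
0 35 7
0 40 7
0 45 7
-10 25 0
-10 30 4
-10 35 7
-10 40 7
-10 45 7
-20 25 0
-20 30 4
-20 35 4
-20 40 4
-20 45 4
neg 0 25 2
neg 0 35 2
neg 0 45 2
neg 10 25 2
neg 10 35 2
neg 10 45 2
neg 20 25 2
neg 20 35 2
neg 20 45 2
real	2m55.086s
user	2m54.042s
sys	0m0.138s
```

```bash
cat >> h.py <<'E'
def relf(p0,R0,p,Rm):
    R0=rotm(R0);return np.round(R0.T@(np.array(p)-np.array(p0))/.2,3),np.round(R.from_matrix(R0.T@rotm(Rm)).as_rotvec()/1.5,3)
E
python3 -c "
from h import *
o=env.get_obs();print(o['tool_pos'])
print('H1',relf([.36,0,.40],tilt(4,45),[.5,-.05,.38],tilt(4.1,0)))
print('H2',rel([.5,-.05,.38],tilt(4.1,0)))
np.random.seed(0)
"
cat > s2.py <<'E'
from plan import *
c,p=plan(-10,np.arange(0,41,5)); print(c,[tuple(map(int,q)) for q in p if q[1]>108])
E
python3 s2.py
```

```text
[0.4147 0.0846 0.2611]
H1 (array([0.411, 0.298, 0.552]), array([ 0.   , -0.524, -0.001]))
H2 (array([ 0.397,  0.831, -0.376]), array([ 0.126, -0.125,  0.062]))
7 [(-40, 232, 0), (-36, 228, 0), (-32, 224, 0), (-28, 220, 0), (-24, 216, 0), (-20, 212, 0), (-16, 208, 5), (-12, 204, 10), (-8, 200, 15), (-4, 196, 20), (0, 192, 25), (4, 188, 30), (8, 184, 35), (8, 180, 40), (8, 176, 40), (8, 172, 40), (8, 168, 40), (8, 164, 40), (4, 160, 40), (0, 156, 40), (-4, 152, 40), (-4, 148, 35), (-8, 144, 30), (-8, 140, 25), (-12, 136, 20), (-12, 132, 15), (-12, 128, 10), (-12, 124, 5), (-12, 120, 0), (-12, 116, 0), (-12, 112, 0)]
```

apply_moves --pt "0.2 0 -0.2 0 0 0 1" --pt "0.2 0 -0.2 0 0 0 1" --pt "0.2 0 -0.2 0 0 0 1"

```text
time_s: 10.05
tool_pos: [0.4639, 0.0973, 0.3343]
tool_rot: [169.9, -12.7, 9.2]
force: [0.1, -0.2, 0.5]
grip_width: 0.0867
grasp_force: 0.0
```

```bash
python3 -c "
from h import *
o=log();print(o['qpos'],o['tool_pos'],o['tool_rot'],rel([.5,-.05,.38],tilt(4.1,0)))
"
```

```text
[ -21.7106  -13.5838   -3.0141  105.3735   12.7005   78.8883 -108.0777] [0.4639 0.0973 0.3343] [169.8552 -12.7455   9.1968] (array([ 0.109,  0.781, -0.073]), array([ 0.111, -0.153,  0.046]))
```

apply_moves --pt "0 0.2 -0.05 0.05 -0.07 0.02 1" --pt "0.05 0.4 -0.07 0.111 -0.153 0.046 1" --pt "0.1 0.6 -0.07 0.111 -0.153 0.046 1" --pt "0.109 0.781 -0.073 0.111 -0.153 0.046 1" --pt "0.109 0.781 -0.073 0.111 -0.153 0.046 1" --pt "0.109 0.781 -0.073 0.111 -0.153 0.046 1"

```text
time_s: 10.65
tool_pos: [0.4983, -0.0521, 0.3781]
tool_rot: [-180.0, 0.2, 3.8]
force: [0.3, 0.5, -0.1]
grip_width: 0.0871
grasp_force: 0.0
```

```bash
python3 -c "
from h import *
o=log();print(o['qpos'],o['tool_pos'],o['tool_rot'],rel([.54,-.226,.32],tilt(4.1,-10)))
"
```

```text
[-12.4997  -1.9267  15.0046  88.523    0.5056  93.4914 -83.6784] [ 0.4983 -0.0521  0.3781] [-179.9891    0.1532    3.7953] (array([0.151, 0.881, 0.29 ]), array([-0.   , -0.115, -0.004]))
```

apply_moves --pt "0.05 0.22 0.1 0 -0.04 0 1" --pt "0.1 0.44 0.2 0 -0.08 0 1" --pt "0.15 0.66 0.29 0 -0.115 0 1" --pt "0.15 0.88 0.29 0 -0.115 0 1" --pt "0.15 0.88 0.29 0 -0.115 0 1" --pt "0.15 0.88 0.29 0 -0.115 0 1"

```text
time_s: 11.25
tool_pos: [0.5402, -0.2241, 0.3195]
tool_rot: [-180.0, 10.1, 3.9]
force: [-0.2, -0.2, -0.5]
grip_width: 0.0871
grasp_force: 0.0
```

```bash
python3 -c "
from h import *
o=log();print(o['tool_pos'],o['tool_rot'])
c,im=snap('wrist','w1.png');print(c)
for p in ([.566,-.226,.136],[.597,-.3745,.136],[.468,-.389,.136]):print(proj(c,p))
for m in masks_of('wrist','stick1_mid'):print(m['conf'],m['location'],m['pixels'].sum())
"
```

```text
[ 0.5402 -0.2241  0.3195] [-179.9502   10.0881    3.9195]
{'fov_y': 62.26330602785762, 'cx': 320.6393287289619, 'cy': 243.1543828008158, 'position': array([ 0.6373, -0.2189,  0.4665]), 'orientation': array([-24.8708,  -0.027 , -86.0766])}
[323.1091 153.9695]
[509.0141 128.2266]
[487.6382 269.2966]
0.92 [478.6, 115.2] 9653
0.68 [113.5, 132.8] 47663
```

View pics/w1.png

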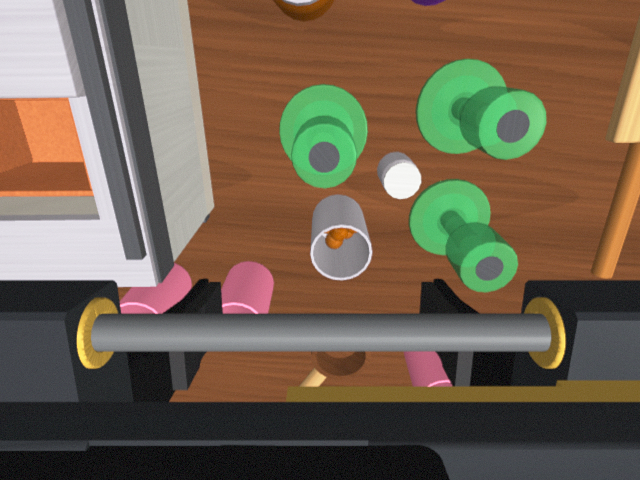

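The wrist view matches the earlier estimates within a few pixels: head tops are at (324,156), (513,126) and (489,267). The grey cup with amber balls is at (342,240) and the can at (400,177).

```bash
cat > g.py <<'E'
from h import *
import sys
def tcp_stick(foot,th,d=-10,gs=.124):
    "foot: kiln-frame foot-bottom centre (z from hearth), th tilt deg -> TCP world,R"
    t=tilt(np.degrees(KY),th+d); a=np.radians(th)
    ax=np.array([-np.sin(a)*np.cos(KY),-np.sin(a)*np.sin(KY),np.cos(a)])
    f=k2w([foot[0],foot[1],foot[2]-.155])
    return f+gs*ax+.019*t[:,2],t
def graspT(x,y,d=-10,gs=.124):
    t=tilt(np.degrees(KY),d);return np.array([x,y,gs])+.019*t[:,2],t
E
python3 -c "
from g import *
c=viewer.get_calibration('wrist')
P=[at_z(c,p,.136) for p in ([324,156],[513,126],[489.5,267.5])];print(P)
p,t=graspT(*P[0][:2]);print(p);print(rel(p+[0,0,.06],t),rel(p,t))
"
```

```text
[array([ 0.5652, -0.2246,  0.136 ]), array([ 0.6004, -0.3753,  0.136 ]), array([ 0.4713, -0.3887,  0.136 ])]
[ 0.5619 -0.2249  0.1053]
(array([0.237, 0.023, 0.745]), array([-0.001, -0.   ,  0.   ])) (array([0.289, 0.023, 1.041]), array([-0.001, -0.   ,  0.   ]))
```

apply_moves --pt "0.12 0.02 0.2 0 0 0 1" --pt "0.237 0.023 0.4 0 0 0 1" --pt "0.237 0.023 0.6 0 0 0 1" --pt "0.237 0.023 0.745 0 0 0 1" --pt "0.265 0.023 0.9 0 0 0 1" --pt "0.285 0.023 1 0 0 0 1" --pt "0.285 0.023 1 0 0 0 1" --grip_force 60

```text
time_s: 12.05
tool_pos: [0.5605, -0.2239, 0.1107]
tool_rot: [-179.8, 10.3, 4.2]
force: [0.1, 0.8, 0.9]
grip_width: 0.0869
grasp_force: 0.0
```

apply_moves --pt "0 0 0.04 0 0 0 1" --pt "0 0 0.04 0 0 0 0.5" --pt "0 0 0.04 0 0 0 0" --pt "0 0 0.04 0 0 0 0" --pt "0 0 0.04 0 0 0 0" --pt "0 0 0.04 0 0 0 0" --pt "0 0 0.04 0 0 0 0" --pt "0 0 0.04 0 0 0 0" --pt "0 0 0.04 0 0 0 0" --pt "0 0 0.04 0 0 0 0" --pt "0 0 0.04 0 0 0 0" --pt "0 0 0.04 0 0 0 0"

```text
time_s: 13.25
tool_pos: [0.561, -0.2264, 0.106]
tool_rot: [-179.9, 10.0, 4.0]
force: [-0.5, 4.3, 5.3]
grip_width: 0.0549
grasp_force: 60.0
```

```bash
python3 -c "
from h import *
o=log();print(o['tool_pos'],o['tool_rot'],o['grip_width'],o['grasp_force'])
"
cat > q2.py <<'E'
from ik import *; from g import *
fit2()
o=env.get_obs();q=o['qpos']
W=[(-.04,.232,0),(-.02,.212,0),(0,.192,25),(.008,.184,35),(.008,.168,38),(.0,.156,38),(-.004,.150,36),(-.008,.144,30),(-.008,.140,25),(-.012,.132,15),(-.012,.120,0),(-.010,.06,0),(-.01,.002,0)]
for yk in (.16,.057,-.045):
    for w in W:
        p,t=tcp_stick((w[0],yk,w[1]),w[2]);b=ik(p,t,8,q0=q,margin=.5);q=b[1]
        print(yk,w,np.round(p,3),b[0]<3e-5,np.round(q).astype(int))
E
python3 q2.py
```

```text
[ 0.561  -0.2264  0.106 ] [-179.9376   10.0091    3.9906] 0.05493255482675497 59.97813125140965
0.16 (-0.04, 0.232, 0) [0.491 0.343 0.382] True [ -46   18   16   67  -10  105 -118]
0.16 (-0.02, 0.212, 0) [0.511 0.345 0.362] True [ -23   20  -14   66   -1  103 -123]
0.16 (0, 0.192, 25) [0.486 0.343 0.331] True [ -22    0  -21   94    9   75 -131]
0.16 (0.008, 0.184, 35) [0.479 0.343 0.313] True [ -13   -8  -33  104   13   63 -135]
0.16 (0.008, 0.168, 38) [0.474 0.342 0.294] True [ -22   -9  -26  109   17   59 -140]
0.16 (0.0, 0.156, 38) [0.467 0.342 0.282] True [ -20  -10  -28  110   16   58 -141]
0.16 (-0.004, 0.15, 36) [0.465 0.342 0.278] True [ -25   -8  -23  109   16   60 -140]
0.16 (-0.008, 0.144, 30) [0.47  0.342 0.279] True [ -20   -4  -26  104   12   65 -135]
0.16 (-0.008, 0.14, 25) [0.478 0.343 0.279] True [ -35    0   -9  100   10   69 -132]
0.16 (-0.012, 0.132, 15) [0.491 0.344 0.278] True [ -19    8  -22   90    6   78 -128]
0.16 (-0.012, 0.12, 0) [0.519 0.345 0.27 ] True [ -35   21    3   75   -6   93 -118]
0.16 (-0.01, 0.06, 0) [0.52  0.346 0.21 ] True [ -18   23  -21   
[... 1641 characters left out ...]
0   63 -115]
-0.045 (0.0, 0.156, 38) [0.481 0.137 0.282] False [ -25  -17   -1  115   11   63 -116]
-0.045 (-0.004, 0.15, 36) [0.48  0.137 0.278] False [ -24  -17   -1  115    9   63 -114]
-0.045 (-0.008, 0.144, 30) [0.485 0.138 0.279] True [ -25  -17    2  115    7   63 -111]
-0.045 (-0.008, 0.14, 25) [0.493 0.138 0.279] True [ -22  -12    1  110    5   67 -108]
-0.045 (-0.012, 0.132, 15) [0.506 0.139 0.278] True [  20   -3  -37  100   -1   77 -103]
-0.045 (-0.012, 0.12, 0) [0.533 0.141 0.27 ] True [  16   16  -40   85    7   92 -109]
-0.045 (-0.01, 0.06, 0) [0.535 0.141 0.21 ] True [-26  15  12  90  -5  86 -99]
-0.045 (-0.01, 0.002, 0) [0.535 0.141 0.152] True [-44  20  35  94 -12  80 -93]
```

```bash
python3 -c "
from g import *
t=tilt(4.1,-10)
print(rel([.545,-.2264,.29],t),rel([.52,-.12,.30],t))"
```

```text
(array([-0.238, -0.007, -0.892]), array([-0.001,  0.   , -0.001])) (array([-0.333, -0.546, -0.925]), array([-0.001,  0.   , -0.001]))
```

apply_moves --pt "-0.05 0 -0.2 0 0 0 0" --pt "-0.1 0 -0.4 0 0 0 0" --pt "-0.15 0 -0.6 0 0 0 0" --pt "-0.2 0 -0.8 0 0 0 0" --pt "-0.24 -0.1 -0.9 0 0 0 0" --pt "-0.3 -0.3 -0.95 0 0 0 0" --pt "-0.33 -0.5 -1 0 0 0 0" --pt "-0.33 -0.6 -1 0 0 0 0" --pt "-0.33 -0.6 -1 0 0 0 0" --pt "-0.33 -0.6 -1 0 0 0 0"

```text
time_s: 14.25
tool_pos: [0.522, -0.1107, 0.3126]
tool_rot: [179.9, 10.1, 3.9]
force: [0.5, -1.4, -4.7]
grip_width: 0.0547
grasp_force: 60.0
```

```bash
python3 -c "
from g import *
t=tilt(4.1,-10)
o=log();print(o['tool_pos'],o['grip_width'])
print(rel([.51,.05,.385],t),rel(tcp_stick((-.03,.06,.232),0)[0],t))"
```

```text
[ 0.522  -0.1107  0.3126] 0.05473148398896868
(array([-0.068, -0.805, -0.357]), array([ 0.001,  0.002, -0.002])) (array([-0.012, -1.776, -0.356]), array([ 0.001,  0.002, -0.002]))
```

apply_moves --pt "-0.03 0 -0.18 0 0 0 0" --pt "-0.06 0 -0.36 0 0 0 0" --pt "-0.06 -0.2 -0.36 0 0 0 0" --pt "-0.05 -0.4 -0.36 0 0 0 0" --pt "-0.04 -0.6 -0.36 0 0 0 0" --pt "-0.03 -0.8 -0.36 0 0 0 0" --pt "-0.02 -1 -0.36 0 0 0 0" --pt "-0.02 -1 -0.36 0 0 0 0" --pt "-0.02 -1 -0.36 0 0 0 0"

```text
time_s: 15.15
tool_pos: [0.5176, 0.0892, 0.384]
tool_rot: [179.8, 10.1, 3.9]
force: [-0.4, -0.9, -5.2]
grip_width: 0.055
grasp_force: 60.0
```

```bash
cat > ins.py <<'E'
from g import *
o=log();print(o['tool_pos'],o['tool_rot'],o['grip_width'])
yk=float(sys.argv[1])
W=[(-.03,.225,0),(-.02,.212,0),(-.01,.202,12),(0,.192,24),(.008,.184,34),(.008,.172,38),(.004,.162,38),(0,.156,38),(-.004,.150,36)]
W2=[(-.006,.147,33),(-.008,.144,30),(-.008,.140,25),(-.010,.136,20),(-.012,.132,15),(-.012,.128,8),(-.012,.121,0),(-.011,.09,0),(-.010,.05,0),(-.008,.012,0),(-.008,.006,0)]
if len(sys.argv)>2: W=W2
for w in W: print(w,*[x.tolist() for x in rel(*tcp_stick((w[0],yk,w[1]),w[2]))])
E
python3 ins.py .06
```

```text
[0.5176 0.0892 0.384 ] [179.8218  10.1222   3.878 ] 0.05497327710553097
(-0.03, 0.225, 0) [0.011, -0.778, 0.04] [0.002, 0.001, -0.003]
(-0.02, 0.212, 0) [0.071, -0.778, 0.095] [0.002, 0.001, -0.003]
(-0.01, 0.202, 12) [0.025, -0.778, 0.169] [0.002, 0.141, -0.002]
(0, 0.192, 24) [-0.013, -0.778, 0.265] [0.002, 0.281, -0.002]
(0.008, 0.184, 34) [-0.036, -0.778, 0.357] [0.002, 0.397, -0.002]
(0.008, 0.172, 38) [-0.05, -0.779, 0.444] [0.002, 0.444, -0.002]
(0.004, 0.162, 38) [-0.061, -0.779, 0.496] [0.002, 0.444, -0.002]
(0, 0.156, 38) [-0.075, -0.779, 0.529] [0.002, 0.444, -0.002]
(-0.004, 0.15, 36) [-0.078, -0.779, 0.549] [0.002, 0.42, -0.002]
```

apply_moves --pt "0 -0.2 0 0 0 0 0" --pt "0 -0.4 0 0 0 0 0" --pt "0 -0.6 0 0 0 0 0" --pt "0.02 -0.778 0 0 0 0 0" --pt "0.02 -0.778 0 0 0.05 0 0" --pt "0.02 -0.778 0.02 0 0.12 0 0" --pt "0.01 -0.778 0.06 0 0.2 0 0" --pt "0 -0.778 0.1 0 0.28 0 0" --pt "-0.01 -0.778 0.16 0 0.36 0 0" --pt "-0.01 -0.778 0.2 0 0.4 0 0" --pt "-0.01 -0.778 0.2 0 0.4 0 0" --pt "-0.01 -0.778 0.2 0 0.4 0 0"

```text
time_s: 16.35
tool_pos: [0.4984, 0.2424, 0.3461]
tool_rot: [179.9, -24.2, 3.8]
force: [0.6, -1.3, -4.7]
grip_width: 0.0549
grasp_force: 60.0
```

```bash
python3 ins.py .06; python3 -c "
from g import *
c,im=snap('scene','s2.png');o=env.get_obs()
# predicted stick points if no slip
T=rotm(o['tool_rot']);gp=o['tool_pos']-.019*T[:,2];th=np.radians(10)
ax=-(R.from_rotvec(0*T[:,1]).as_matrix()@T[:,2])
best=R.from_rotvec(np.radians(-10)*T[:,1]).as_matrix()@(-T[:,2]),R.from_rotvec(np.radians(10)*T[:,1]).as_matrix()@(-T[:,2])
for ax in best: print(np.degrees(np.arccos(ax[2])),proj(c,gp-.124*ax),proj(c,gp+.012*ax))
m=cv2.imread('pics/s2.png');u=proj(c,gp);x,y=map(int,u);cv2.imwrite('pics/s2c.png',cv2.resize(m[y-80:y+100,x-110:x+110],None,fx=3,fy=3,interpolation=2)); print(x-110,y-80)
"
```

```text
[0.4984 0.2424 0.3461] [179.9167 -24.2383   3.7576] 0.05486222318736563
(-0.03, 0.225, 0) [0.103, -0.007, -0.114] [0.001, -0.398, -0.004]
(-0.02, 0.212, 0) [0.122, -0.008, -0.034] [0.001, -0.398, -0.004]
(-0.01, 0.202, 12) [0.041, -0.007, 0.001] [0.002, -0.259, -0.004]
(0, 0.192, 24) [-0.043, -0.007, 0.059] [0.002, -0.119, -0.004]
(0.008, 0.184, 34) [-0.115, -0.007, 0.122] [0.003, -0.003, -0.004]
(0.008, 0.172, 38) [-0.175, -0.007, 0.185] [0.003, 0.044, -0.004]
(0.004, 0.162, 38) [-0.214, -0.007, 0.223] [0.003, 0.044, -0.004]
(0, 0.156, 38) [-0.244, -0.007, 0.242] [0.003, 0.044, -0.004]
(-0.004, 0.15, 36) [-0.257, -0.007, 0.256] [0.003, 0.021, -0.004]
14.29676126811615 [420.0658 123.5912] [416.0753  72.3455]
34.29673584570067 [437.1894 123.9735] [414.3062  72.4291]Traceback (most recent call last):
  File "<string>", line 9, in <module>
    m=cv2.imread('pics/s2.png');u=proj(c,gp);x,y=map(int,u);cv2.imwrite('pics/s2c.png',cv2.resize(m[y-80:y+100,x-110:x+110],None,fx=3,fy=3,interpolation=2)); print(x-110,y-80)
                                                                                       ~~~~~~~~~~^^^^^^^^^^^^^^^^^^^^^^^^^^^^^^^^^^^^^^^^^^^^^^^^^^^^^^^^^^
cv2.error: OpenCV(4.12.0) /io/opencv/modules/imgproc/src/resize.cpp:4208: error: (-215:Assertion failed) !ssize.empty() in function 'resize'
```

```bash
python3 -c "
import cv2
m=cv2.imread('pics/s2.png');cv2.imwrite('pics/s2c.png',cv2.resize(m[0:200,330:530],None,fx=3,fy=3,interpolation=2))
"
```

```text
(no output)
```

View pics/s2c.png

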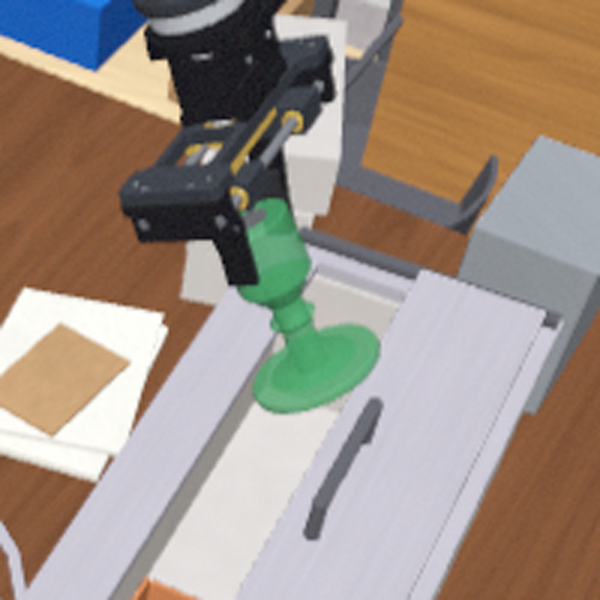

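The stick is held at about 34° as intended: foot centre near scene px (436,123), predicted (437,124), so no slip. I'll go on inserting.

apply_moves --pt "-0.06 0 0.06 0 0 0 0" --pt "-0.115 -0.007 0.122 0 0 0 0" --pt "-0.15 -0.007 0.15 0 0.025 0 0" --pt "-0.175 -0.007 0.185 0 0.044 0 0" --pt "-0.214 -0.007 0.223 0 0.044 0 0" --pt "-0.244 -0.007 0.242 0 0.044 0 0" --pt "-0.257 -0.007 0.256 0 0.021 0 0" --pt "-0.257 -0.007 0.256 0 0.021 0 0" --pt "-0.257 -0.007 0.256 0 0.021 0 0"

```text
time_s: 17.3
tool_pos: [0.4727, 0.2446, 0.2791]
tool_rot: [-180.0, -26.2, 3.9]
force: [0.5, 0.1, -4.4]
grip_width: 0.0553
grasp_force: 60.0
```

```bash
python3 ins.py .06 2
```

```text
[0.4727 0.2446 0.2791] [-179.9921  -26.1714    3.8868] 0.055298418156502854
(-0.006, 0.147, 33) [0.008, 0.013, 0.007] [0.001, -0.037, -0.002]
(-0.008, 0.144, 30) [0.02, 0.013, 0.013] [0.001, -0.072, -0.002]
(-0.008, 0.14, 25) [0.057, 0.013, 0.028] [0.001, -0.13, -0.002]
(-0.01, 0.136, 20) [0.085, 0.013, 0.043] [0.001, -0.188, -0.002]
(-0.012, 0.132, 15) [0.113, 0.012, 0.062] [0.001, -0.246, -0.002]
(-0.012, 0.128, 8) [0.167, 0.012, 0.095] [0.0, -0.328, -0.002]
(-0.012, 0.121, 0) [0.22, 0.012, 0.152] [0.0, -0.421, -0.002]
(-0.011, 0.09, 0) [0.156, 0.012, 0.293] [0.0, -0.421, -0.002]
(-0.01, 0.05, 0) [0.072, 0.012, 0.475] [0.0, -0.421, -0.002]
(-0.008, 0.012, 0) [-0.002, 0.012, 0.65] [0.0, -0.421, -0.002]
(-0.008, 0.006, 0) [-0.016, 0.012, 0.677] [0.0, -0.421, -0.002]
```

apply_moves --pt "0.008 0 0.007 0 -0.037 0 0" --pt "0.02 0 0.013 0 -0.072 0 0" --pt "0.057 0 0.028 0 -0.13 0 0" --pt "0.085 0 0.043 0 -0.188 0 0" --pt "0.113 0 0.062 0 -0.246 0 0" --pt "0.167 0 0.095 0 -0.328 0 0" --pt "0.22 0 0.152 0 -0.421 0 0" --pt "0.22 0 0.152 0 -0.421 0 0"

```text
time_s: 18.1
tool_pos: [0.5299, 0.2464, 0.2609]
tool_rot: [179.4, 10.6, 3.6]
force: [-0.3, -0.2, -7.2]
grip_width: 0.0555
grasp_force: 60.0
```

```bash
python3 ins.py .06 2 | tail -4;  python3 ins.py -.045 2 | tail -2
```

```text
(-0.011, 0.09, 0) [0.003, 0.001, 0.104] [0.006, 0.007, -0.006]
(-0.01, 0.05, 0) [0.044, -0.001, 0.3] [0.006, 0.007, -0.006]
(-0.008, 0.012, 0) [0.089, -0.003, 0.485] [0.006, 0.007, -0.006]
(-0.008, 0.006, 0) [0.094, -0.003, 0.514] [0.006, 0.007, -0.006]
(-0.008, 0.012, 0) [0.094, 0.522, 0.489] [0.006, 0.007, -0.006]
(-0.008, 0.006, 0) [0.099, 0.522, 0.519] [0.006, 0.007, -0.006]
```

apply_moves --pt "0.003 0 0.104 0.006 0.007 -0.006 0" --pt "0.044 0 0.3 0.006 0.007 -0.006 0" --pt "0.07 0 0.42 0.006 0.007 -0.006 0" --pt "0.089 0 0.485 0.006 0.007 -0.006 0" --pt "0.089 0 0.485 0.006 0.007 -0.006 0" --pt "0.09 0.15 0.487 0.006 0.007 -0.006 0" --pt "0.091 0.3 0.487 0.006 0.007 -0.006 0" --pt "0.092 0.4 0.488 0.006 0.007 -0.006 0" --pt "0.093 0.48 0.489 0.006 0.007 -0.006 0" --pt "0.094 0.522 0.489 0.006 0.007 -0.006 0" --pt "0.094 0.522 0.489 0.006 0.007 -0.006 0" --pt "0.094 0.522 0.489 0.006 0.007 -0.006 0"

```text
time_s: 19.3
tool_pos: [0.5332, 0.1455, 0.1713]
tool_rot: [-179.3, 9.4, 4.5]
force: [0.2, 0.5, -4.8]
grip_width: 0.055
grasp_force: 60.0
```

```bash
python3 -c "
from g import *
o=log();print(o['tool_pos'],o['force'],w2k(o['tool_pos']))
for z in (.003,0,-.002): print(rel(*tcp_stick((-.008,-.045,z),0)))"
```

```text
[0.5332 0.1455 0.1713] [ 0.2007  0.4596 -4.7743] [-0.0149 -0.0405 -0.0287]
(array([0.032, 0.023, 0.086]), array([-0.007, -0.007,  0.005]))
(array([0.035, 0.024, 0.101]), array([-0.007, -0.007,  0.005]))
(array([0.036, 0.024, 0.111]), array([-0.007, -0.007,  0.005]))
```

apply_moves --pt "0.01 0 0.02 -0.005 -0.005 0.003 0" --pt "0.02 0 0.04 -0.007 -0.007 0.005 0" --pt "0.032 0 0.065 -0.007 -0.007 0.005 0" --pt "0.032 0 0.075 -0.007 -0.007 0.005 0" --pt "0.032 0 0.075 -0.007 -0.007 0.005 0"

```text
time_s: 19.8
tool_pos: [0.5365, 0.1444, 0.1543]
tool_rot: [179.9, 10.1, 4.0]
force: [0.5, 0.7, -5.3]
grip_width: 0.0551
grasp_force: 60.0
```

```bash
python3 -c "
from g import *
o=log();print(o['tool_pos'],o['force'],o['tool_rot'],w2k(o['tool_pos']))
for z in (.003,0,-.002): print(rel(*tcp_stick((-.008,-.042,z),0)))"
```

```text
[0.5365 0.1444 0.1543] [ 0.4576  0.6776 -5.3346] [179.8696  10.1247   4.0256] [-0.0117 -0.0419 -0.0457]
(array([0.003, 0.001, 0.004]), array([ 0.001,  0.001, -0.001]))
(array([0.006, 0.001, 0.019]), array([ 0.001,  0.001, -0.001]))
(array([0.007, 0.001, 0.029]), array([ 0.001,  0.001, -0.001]))
```

apply_moves --pt "0.003 0.005 0.01 0 0 0 0" --pt "0.005 0.005 0.02 0 0 0 0" --pt "0.006 0.005 0.028 0 0 0 0" --pt "0.006 0.005 0.028 0 0 0 0"

```text
time_s: 20.2
tool_pos: [0.5377, 0.1433, 0.1508]
tool_rot: [179.9, 10.0, 4.0]
force: [-1.9, -0.4, 3.5]
grip_width: 0.055
grasp_force: 59.9
```

apply_moves --pt "0 0 0 0 0 0 0.75" --pt "0 0 0 0 0 0 0.75" --pt "0 0 0 0 0 0 0.75" --pt "0 0 0 0 0 0 0.75" --pt "0 0 0 0 0 0 0.75" --pt "-0.03 0 -0.15 0 0 0 0.75" --pt "-0.06 0 -0.35 0 0 0 0.75" --pt "-0.1 0 -0.6 0 0 0 0.75" --pt "-0.15 0.2 -0.8 0 0 0 1" --pt "-0.17 0.4 -1 0 0 0 1" --pt "-0.17 0.6 -1 0 0 0 1" --pt "-0.17 0.8 -1 0 0 0 1" --pt "-0.17 1 -1 0 0 0 1" --pt "-0.17 1 -1 0 0 0 1"

```text
time_s: 21.6
tool_pos: [0.5521, -0.0635, 0.353]
tool_rot: [179.6, 10.0, 3.3]
force: [0.4, -0.3, 0.6]
grip_width: 0.0868
grasp_force: 0.0
```

```bash
python3 -c "
from g import *
o=log();print(o['tool_pos'],o['tool_rot'])
print(rel([.575,-.24,.32],tilt(4.1,-10)))
c,im=snap('top','t3.png');snap('scene','s3.png')
a=cv2.imread('pics/t3.png');b=cv2.imread('pics/s3.png')
k=np.zeros((560,800,3),np.uint8);k[:300]=cv2.resize(a[90:284,0:520],(800,300));k[300:560,:]=cv2.resize(b[100:230,200:600],(800,260));cv2.imwrite('pics/c3.png',k)"
```

```text
[ 0.5521 -0.0635  0.353 ] [179.6317  10.0204   3.3208]
(array([0.091, 0.886, 0.157]), array([ 0.003,  0.   , -0.009]))
```

View pics/c3.png

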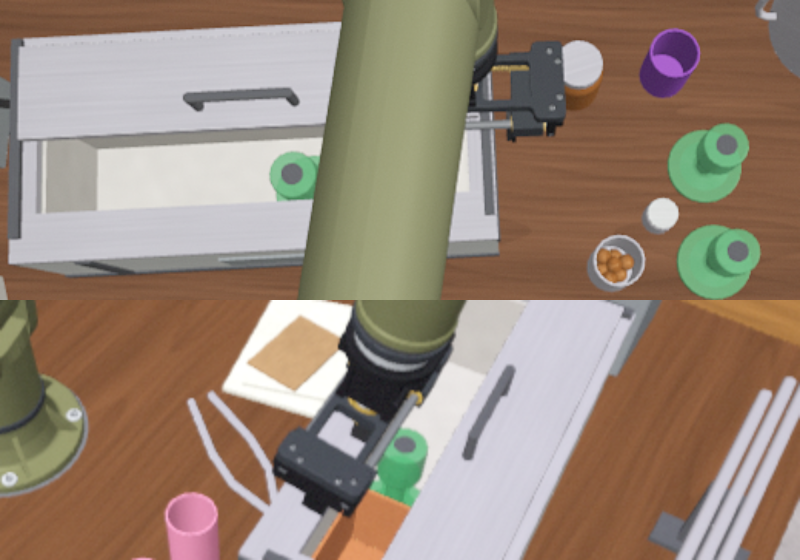

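The first stick stands upright in the kiln beside the trough (hole at top crop (292,174)). The other two sticks and the cup are where they were (holes at (726,145) and (738,251)).

apply_moves --pt "0 0.2 0 0 0 0 1" --pt "0.03 0.4 0 0 0 0 1" --pt "0.06 0.6 0.05 0 0 0 1" --pt "0.1 0.8 0.1 0 0 -0.01 1" --pt "0.1 1 0.16 0 0 -0.01 1" --pt "0.1 1 0.16 0 0 -0.01 1"

```text
time_s: 22.3
tool_pos: [0.5788, -0.2592, 0.3151]
tool_rot: [179.9, 10.3, 4.5]
force: [-0.6, -0.3, 1.0]
grip_width: 0.0869
grasp_force: 0.0
```

```bash
python3 -c "
from g import *
o=log();print(o['tool_pos'])
p,t=graspT(.6004,-.3753);print(rel(p+[0,0,.07],t),rel(p,t))
c,im=snap('wrist','w2.png')
for q in ([.6004,-.3753,.136],[.4713,-.3887,.136]):
    u=proj(c,q);x,y=map(int,u);g=im[max(y-25,0):y+25,x-25:x+25].astype(int)
    d=(abs(g[...,0]-g[...,1])<25)&(g.sum(2)<330);ys,xs=np.nonzero(d);print(u,x-25+xs.mean(),max(y-25,0)+ys.mean(),d.sum())
"
```

```text
[ 0.5788 -0.2592  0.3151]
(array([0.171, 0.586, 0.681]), array([0.002, 0.004, 0.004])) (array([0.234, 0.585, 1.025]), array([0.002, 0.004, 0.004]))
[458.9379 169.9354] 460.2476370510397 171.69187145557657 529
[442.5446 301.1024] 440.48788732394365 305.4467605633803 1775
```

apply_moves --pt "0.05 0.2 0.1 0 0 0 1" --pt "0.1 0.4 0.3 0 0 0 1" --pt "0.17 0.58 0.5 0 0 0 1" --pt "0.17 0.585 0.68 0 0 0 1" --pt "0.2 0.585 0.85 0 0 0 1" --pt "0.225 0.585 1 0 0 0 1" --pt "0.225 0.585 1 0 0 0 1" --pt "0.225 0.585 1 0 0 0 1"

```text
time_s: 23.15
tool_pos: [0.6017, -0.3674, 0.1136]
tool_rot: [-179.9, 10.0, 5.1]
force: [0.4, -1.0, 1.5]
grip_width: 0.0871
grasp_force: 0.0
```

apply_moves --pt "0.003 0 0.025 0 0 0 0.5" --pt "0.003 0 0.025 0 0 0 0" --pt "0.003 0 0.025 0 0 0 0" --pt "0.003 0 0.025 0 0 0 0" --pt "0.003 0 0.025 0 0 0 0" --pt "0.003 0 0.025 0 0 0 0" --pt "0.003 0 0.025 0 0 0 0" --pt "0.003 0 0.025 0 0 0 0" --pt "0.003 0 0.025 0 0 0 0" --pt "0.003 0 0.025 0 0 0 0"

```text
time_s: 24.15
tool_pos: [0.6003, -0.3719, 0.1095]
tool_rot: [179.8, 9.9, 4.8]
force: [2.0, -4.2, 5.3]
grip_width: 0.0547
grasp_force: 59.9
```

```bash
python3 -c "
from g import *
o=log();print(o['tool_pos'],o['tool_rot'],o['grip_width']);t=tilt(4.1,-10)
print(rel([.58,-.37,.305],t),rel([.55,-.20,.305],t))"
```

```text
[ 0.6003 -0.3719  0.1095] [179.8357   9.9443   4.8202] 0.05471438735686111
(array([-0.267, -0.015, -0.946]), array([ 0.003, -0.001,  0.008])) (array([-0.344, -0.875, -0.935]), array([ 0.003, -0.001,  0.008]))
```

apply_moves --pt "-0.05 0 -0.2 0 0 0 0" --pt "-0.1 0 -0.4 0 0 0 0" --pt "-0.15 0 -0.6 0 0 0 0" --pt "-0.2 0 -0.8 0 0 0 0" --pt "-0.26 -0.1 -0.95 0 0 0.004 0" --pt "-0.3 -0.3 -1 0 0 0.008 0" --pt "-0.33 -0.5 -1 0 0 0.008 0" --pt "-0.34 -0.7 -1 0 0 0.008 0" --pt "-0.34 -0.85 -1 0 0 0.008 0" --pt "-0.34 -0.85 -1 0 0 0.008 0"

```text
time_s: 25.15
tool_pos: [0.5541, -0.1946, 0.3153]
tool_rot: [-179.6, 10.2, 4.9]
force: [-0.7, 0.2, -3.8]
grip_width: 0.0549
grasp_force: 59.8
```

```bash
python3 -c "
from g import *
o=log();print(o['tool_pos'],o['tool_rot'],o['grip_width']);t=tilt(4.1,-10)
print(rel([.545,-.19,.39],t),rel([.52,0.0,.39],t))"
```

```text
[ 0.5541 -0.1946  0.3153] [-179.5759   10.1518    4.8801] 0.05493151142766226
(array([-0.108, -0.03 , -0.36 ]), array([-0.003,  0.002,  0.009])) (array([-0.151, -0.987, -0.345]), array([-0.003,  0.002,  0.009]))
```

apply_moves --pt "-0.05 0 -0.2 0 0 0.005 0" --pt "-0.1 -0.05 -0.36 0 0 0.009 0" --pt "-0.11 -0.25 -0.36 0 0 0.009 0" --pt "-0.12 -0.45 -0.36 0 0 0.009 0" --pt "-0.13 -0.65 -0.36 0 0 0.009 0" --pt "-0.14 -0.85 -0.35 0 0 0.009 0" --pt "-0.15 -1 -0.35 0 0 0.009 0" --pt "-0.15 -1 -0.35 0 0 0.009 0"

```text
time_s: 25.95
tool_pos: [0.5205, 0.002, 0.3893]
tool_rot: [-179.9, 10.3, 4.1]
force: [0.2, 0.4, -4.0]
grip_width: 0.0552
grasp_force: 59.8
```

```bash
sed -i 's/tcp_stick((w\[0\],yk,w\[1\]),w\[2\])/tcp_stick((w[0]+DX,yk,w[1]),w[2],gs=GS)/; s/^yk=/DX,GS=map(float,open("grip.txt").read().split())\nyk=/' ins.py; echo ".003 .128" > grip.txt
python3 -c "
from g import *
o=log();print(o['tool_pos'],o['tool_rot'],o['grip_width']);t=tilt(4.1,-10)
print(rel(tcp_stick((-.03,.062,.225),0)[0],t))"
```

```text
[0.5205 0.002  0.3893] [-179.9114   10.2659    4.0722] 0.05522276525192097
(array([ 0.035, -1.224,  0.067]), array([-0.001,  0.003, -0.   ]))
```

apply_moves --pt "0 -0.2 0 0 0 0 0" --pt "0 -0.4 0 0 0 0 0" --pt "0.01 -0.6 0 0 0 0 0" --pt "0.02 -0.8 0 0 0 0 0" --pt "0.03 -1 0 0 0 0 0" --pt "0.03 -1 0 0 0 0 0" --pt "0.03 -1 0 0 0 0 0"

```text
time_s: 26.65
tool_pos: [0.5149, 0.1956, 0.3873]
tool_rot: [179.7, 10.3, 3.5]
force: [-0.2, -1.1, -4.9]
grip_width: 0.0554
grasp_force: 59.8
```

```bash
python3 ins.py .062
```

```text
[0.5149 0.1956 0.3873] [179.7042  10.251    3.5249] 0.05537396135540679
(-0.03, 0.225, 0) [0.001, -0.257, 0.039] [0.002, 0.003, -0.007]
(-0.02, 0.212, 0) [0.062, -0.257, 0.094] [0.002, 0.003, -0.007]
(-0.01, 0.202, 12) [0.012, -0.257, 0.17] [0.003, 0.143, -0.006]
(0, 0.192, 24) [-0.029, -0.257, 0.267] [0.004, 0.282, -0.006]
(0.008, 0.184, 34) [-0.055, -0.257, 0.362] [0.004, 0.399, -0.006]
(0.008, 0.172, 38) [-0.07, -0.257, 0.449] [0.004, 0.445, -0.006]
(0.004, 0.162, 38) [-0.08, -0.257, 0.502] [0.004, 0.445, -0.006]
(0, 0.156, 38) [-0.095, -0.257, 0.535] [0.004, 0.445, -0.006]
(-0.004, 0.15, 36) [-0.097, -0.257, 0.554] [0.004, 0.422, -0.006]
```

apply_moves --pt "0 -0.15 0 0 0 0 0" --pt "0.02 -0.257 0 0 0.03 -0.006 0" --pt "0.01 -0.257 0.02 0.003 0.1 -0.006 0" --pt "0 -0.257 0.06 0.004 0.18 -0.006 0" --pt "-0.02 -0.257 0.12 0.004 0.26 -0.006 0" --pt "-0.04 -0.257 0.2 0.004 0.34 -0.006 0" --pt "-0.055 -0.257 0.28 0.004 0.399 -0.006 0" --pt "-0.055 -0.257 0.32 0.004 0.399 -0.006 0" --pt "-0.055 -0.257 0.362 0.004 0.399 -0.006 0" --pt "-0.063 -0.257 0.41 0.004 0.425 -0.006 0" --pt "-0.07 -0.257 0.449 0.004 0.445 -0.006 0" --pt "-0.08 -0.257 0.502 0.004 0.445 -0.006 0" --pt "-0.095 -0.257 0.535 0.004 0.445 -0.006 0" --pt "-0.097 -0.257 0.554 0.004 0.422 -0.006 0" --pt "-0.097 -0.257 0.554 0.004 0.422 -0.006 0" --pt "-0.097 -0.257 0.554 0.004 0.422 -0.006 0"

```text
time_s: 28.25
tool_pos: [0.475, 0.2436, 0.2839]
tool_rot: [-179.9, -26.2, 3.9]
force: [-0.5, 1.1, -3.7]
grip_width: 0.0547
grasp_force: 59.9
```

```bash
python3 ins.py .062 2
```

```text
[0.475  0.2436 0.2839] [-179.9014  -26.249     3.9016] 0.054691497533168286
(-0.006, 0.147, 33) [-0.001, -0.003, 0.01] [-0.0, -0.038, -0.002]
(-0.008, 0.144, 30) [0.011, -0.003, 0.016] [-0.0, -0.073, -0.002]
(-0.008, 0.14, 25) [0.05, -0.003, 0.031] [-0.0, -0.131, -0.002]
(-0.01, 0.136, 20) [0.08, -0.003, 0.047] [-0.0, -0.189, -0.002]
(-0.012, 0.132, 15) [0.11, -0.003, 0.066] [-0.001, -0.247, -0.002]
(-0.012, 0.128, 8) [0.166, -0.003, 0.099] [-0.001, -0.329, -0.002]
(-0.012, 0.121, 0) [0.222, -0.003, 0.157] [-0.001, -0.422, -0.002]
(-0.011, 0.09, 0) [0.158, -0.003, 0.298] [-0.001, -0.422, -0.002]
(-0.01, 0.05, 0) [0.074, -0.003, 0.48] [-0.001, -0.422, -0.002]
(-0.008, 0.012, 0) [-0.001, -0.002, 0.655] [-0.001, -0.422, -0.002]
(-0.008, 0.006, 0) [-0.015, -0.002, 0.682] [-0.001, -0.422, -0.002]
```

apply_moves --pt "0 0 0.01 0 -0.037 0 0" --pt "0.011 0 0.016 0 -0.073 0 0" --pt "0.05 0 0.031 0 -0.131 0 0" --pt "0.08 0 0.047 0 -0.189 0 0" --pt "0.11 0 0.066 0 -0.247 0 0" --pt "0.166 0 0.099 0 -0.329 0 0" --pt "0.222 0 0.157 0 -0.422 0 0" --pt "0.222 0 0.157 0 -0.422 0 0" --pt "0.2 0 0.21 0 -0.422 0 0" --pt "0.158 0 0.298 0 -0.422 0 0" --pt "0.12 0 0.39 0 -0.422 0 0" --pt "0.074 0 0.48 0 -0.422 0 0" --pt "0.035 0 0.57 0 -0.422 0 0" --pt "0 0 0.64 0 -0.422 0 0" --pt "0 0 0.65 0 -0.422 0 0" --pt "0 0 0.65 0 -0.422 0 0"

```text
time_s: 29.85
tool_pos: [0.5313, 0.2479, 0.1675]
tool_rot: [-179.9, 9.9, 4.0]
force: [-0.5, 0.3, -3.7]
grip_width: 0.0547
grasp_force: 59.9
```

```bash
python3 -c "
from g import *
o=log();print(o['tool_pos'],o['force'],o['tool_rot'],w2k(o['tool_pos']))
for z in (.004,0,-.002): print(rel(*tcp_stick((-.005,.062,z),0,gs=.128)))"
```

```text
[0.5313 0.2479 0.1675] [-0.4744  0.3168 -3.6801] [-179.9056    9.9398    4.0479] [-0.0095  0.0618 -0.0325]
(array([ 0.014, -0.001,  0.044]), array([-0.001, -0.001, -0.001]))
(array([ 0.017, -0.001,  0.064]), array([-0.001, -0.001, -0.001]))
(array([ 0.019, -0.001,  0.074]), array([-0.001, -0.001, -0.001]))
```

apply_moves --pt "0.01 0 0.02 0 0 0 0" --pt "0.012 0 0.04 0 0 0 0" --pt "0.016 0 0.055 0 0 0 0" --pt "0.018 0 0.065 0 0 0 0" --pt "0.018 0 0.072 0 0 0 0" --pt "0.018 0 0.072 0 0 0 0"

```text
time_s: 30.45
tool_pos: [0.5332, 0.2476, 0.1542]
tool_rot: [-179.9, 9.9, 4.0]
force: [-0.7, -2.0, 6.8]
grip_width: 0.055
grasp_force: 59.8
```

apply_moves --pt "0 0 0 0 0 0 0.75" --pt "0 0 0 0 0 0 0.75" --pt "0 0 0 0 0 0 0.75" --pt "0 0 0 0 0 0 0.75" --pt "0 0 0 0 0 0 0.75" --pt "-0.03 0 -0.15 0 0 0 0.75" --pt "-0.06 0 -0.35 0 0 0 0.75" --pt "-0.1 0 -0.6 0 0 0 0.75" --pt "-0.15 0.2 -0.8 0 0 0 1" --pt "-0.17 0.4 -1 0 0 0 1" --pt "-0.17 0.6 -1 0 0 0 1" --pt "-0.17 0.8 -1 0 0 0 1" --pt "-0.17 1 -1 0 0 0 1" --pt "-0.17 1 -1 0 0 0 1"

```text
time_s: 31.85
tool_pos: [0.5482, 0.0404, 0.3553]
tool_rot: [179.8, 9.9, 3.3]
force: [-0.9, 0.6, 0.9]
grip_width: 0.0867
grasp_force: 0.0
```

```bash
python3 -c "
from g import *
o=log();print(o['tool_pos'],o['tool_rot']);t=tilt(4.1,-10)
print(rel([.52,-.13,.35],t))"
```

```text
[0.5482 0.0404 0.3553] [179.8274   9.9318   3.319 ]
(array([-0.183,  0.842,  0.061]), array([ 0.   , -0.001, -0.009]))
```

apply_moves --pt "-0.04 0.22 0 0 0 0 1" --pt "-0.08 0.44 0 0 0 0 1" --pt "-0.12 0.66 0.02 0 0 -0.009 1" --pt "-0.18 0.88 0.04 0 0 -0.009 1" --pt "-0.2 1 0.06 0 0 -0.009 1" --pt "-0.2 1 0.06 0 0 -0.009 1"

```text
time_s: 32.45
tool_pos: [0.5189, -0.1589, 0.3494]
tool_rot: [-179.9, 10.0, 4.3]
force: [0.4, 1.0, -0.3]
grip_width: 0.0868
grasp_force: 0.0
```

```bash
python3 -c "
from g import *
o=log();print(o['tool_pos'],o['tool_rot']);t=tilt(4.1,-10)
print(rel([.465,-.33,.32],t))"
```

```text
[ 0.5189 -0.1589  0.3494] [-179.9296   10.0484    4.3195]
(array([-0.302,  0.833,  0.202]), array([-0.   ,  0.001,  0.003]))
```

apply_moves --pt "-0.08 0.22 0.05 0 0 0 1" --pt "-0.16 0.44 0.1 0 0 0 1" --pt "-0.24 0.66 0.15 0 0 0 1" --pt "-0.3 0.83 0.2 0 0 0 1" --pt "-0.3 0.83 0.2 0 0 0 1" --pt "-0.3 0.83 0.2 0 0 0 1"

```text
time_s: 33.05
tool_pos: [0.4688, -0.3242, 0.3196]
tool_rot: [-179.7, 10.0, 4.8]
force: [0.2, 0.3, 0.7]
grip_width: 0.0872
grasp_force: 0.0
```

```bash
cat > look.py <<'E'
from g import *
o=log();print(o['tool_pos'])
x,y=map(float,sys.argv[1:3])
c,im=snap('wrist',f"w{o['time_s']:.2f}.png")
u=proj(c,[x,y,.136]);X,Y=map(int,u);r=40;g=im[max(Y-r,0):Y+r,max(X-r,0):X+r].astype(int)
d=((abs(g[...,0]-g[...,1])<20)&(abs(g[...,2]-g[...,1])<25)&(g.sum(2)<330)&(g.sum(2)>120)).astype(np.uint8)
n,l,s,ce=cv2.connectedComponentsWithStats(d)
for i in range(1,n):
    if s[i,4]>60:
        v=ce[i]+[max(X-r,0),max(Y-r,0)];print(u,v,s[i],at_z(c,v,.136))
p,t=graspT(x,y);print(rel(p+[0,0,.07],t),rel(p,t))
E
python3 look.py .4713 -.3887
```

```text
[ 0.4688 -0.3242  0.3196]
(array([0.09 , 0.33 , 0.716]), array([-0.001, -0.   ,  0.01 ])) (array([0.15 , 0.332, 1.061]), array([-0.001, -0.   ,  0.01 ]))
```

```bash
ls pics | tail -3; cp pics/w33*.png pics/w3.png; python3 -c "
from h import *
c=viewer.get_calibration('wrist');print(proj(c,[.4713,-.3887,.136]))"
```

```text
w2.png
w33.05.png
wrist0.png
[395.4879 188.6247]
```

View pics/w3.png

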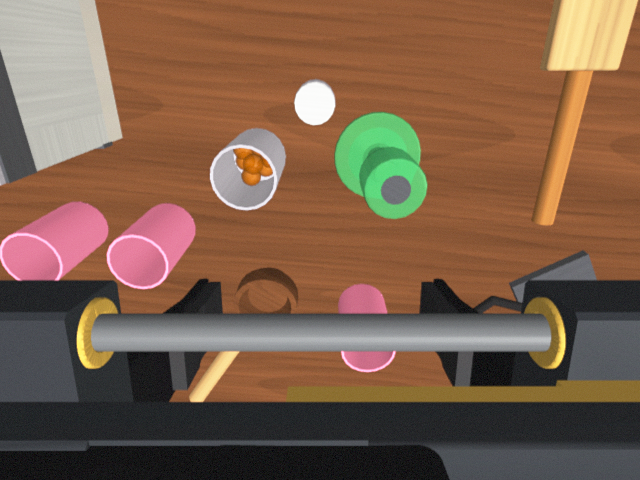

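The remaining stick's hole is at (396,190), predicted (395,189), so it has not moved. The cup is at (247,170).

apply_moves --pt "0.03 0.15 0.1 0 0 0.005 1" --pt "0.06 0.33 0.3 0 0 0.01 1" --pt "0.09 0.33 0.5 0 0 0.01 1" --pt "0.09 0.335 0.716 0 0 0.01 1" --pt "0.11 0.34 0.86 0 0 0.01 1" --pt "0.135 0.34 1 0 0 0.01 1" --pt "0.135 0.34 1 0 0 0.01 1" --pt "0.135 0.34 1 0 0 0.01 1"

```text
time_s: 33.9
tool_pos: [0.4672, -0.3912, 0.1185]
tool_rot: [-179.9, 10.0, 4.1]
force: [0.2, -0.4, 0.0]
grip_width: 0.087
grasp_force: 0.0
```

```bash
python3 -c "
from g import *
print(env.get_obs()['tool_pos']);p,t=graspT(.4713,-.3887);print(p,rel(p,t))"
```

```text
[ 0.4672 -0.3912  0.1185]
[ 0.468  -0.3889  0.1053] (array([ 0.016, -0.011,  0.064]), array([-0.001,  0.   ,  0.   ]))
```

apply_moves --pt "0.015 -0.01 0.064 0 0 0 1" --pt "0.015 -0.01 0.064 0 0 0 0.5" --pt "0.015 -0.01 0.064 0 0 0 0" --pt "0.015 -0.01 0.064 0 0 0 0" --pt "0.015 -0.01 0.064 0 0 0 0" --pt "0.015 -0.01 0.064 0 0 0 0" --pt "0.015 -0.01 0.064 0 0 0 0" --pt "0.015 -0.01 0.064 0 0 0 0" --pt "0.015 -0.01 0.064 0 0 0 0" --pt "0.015 -0.01 0.064 0 0 0 0" --pt "0.015 -0.01 0.064 0 0 0 0" --pt "0.015 -0.01 0.064 0 0 0 0"

```text
time_s: 35.1
tool_pos: [0.4663, -0.3898, 0.1054]
tool_rot: [-179.9, 10.0, 4.0]
force: [-0.9, 4.8, 4.8]
grip_width: 0.0552
grasp_force: 60.0
```

```bash
python3 -c "
from g import *
o=log();print(o['tool_pos'],o['tool_rot'],o['grip_width']);t=tilt(4.1,-10)
print(rel([.49,-.38,.30],t),rel([.52,-.22,.31],t))"
```

```text
[ 0.4663 -0.3898  0.1054] [-179.8614   10.0294    3.956 ] 0.05520094746853568
(array([-0.05 , -0.043, -0.979]), array([-0.002,  0.   , -0.002])) (array([ 0.143, -0.831, -1.062]), array([-0.002,  0.   , -0.002]))
```

apply_moves --pt "-0.04 0 -0.2 0 0 0 0" --pt "-0.07 0 -0.4 0 0 0 0" --pt "-0.07 0 -0.6 0 0 0 0" --pt "-0.06 0 -0.8 0 0 0 0" --pt "-0.05 -0.1 -0.97 0 0 0 0" --pt "0 -0.3 -1 0 0 0 0" --pt "0.05 -0.5 -1 0 0 0 0" --pt "0.1 -0.7 -1 0 0 0 0" --pt "0.14 -0.83 -1 0 0 0 0" --pt "0.14 -0.83 -1 0 0 0 0"

```text
time_s: 36.1
tool_pos: [0.5191, -0.2151, 0.295]
tool_rot: [-179.7, 10.0, 4.5]
force: [-0.6, 0.0, -5.1]
grip_width: 0.0549
grasp_force: 60.0
```

```bash
echo "-.002 .1241">grip.txt; python3 -c "
from g import *
o=log();print(o['tool_pos'],o['tool_rot'],o['grip_width']);t=tilt(4.1,-10)
print(rel([.52,-.21,.39],t),rel([.51,-.03,.39],t))"
```

```text
[ 0.5191 -0.2151  0.295 ] [-179.7447   10.0486    4.4638] 0.05488346000804708
(array([-0.077, -0.027, -0.469]), array([-0.002,  0.001,  0.004])) (array([-0.057, -0.928, -0.468]), array([-0.002,  0.001,  0.004]))
```

apply_moves --pt "-0.04 0 -0.22 0 0 0 0" --pt "-0.077 0 -0.44 0 0 0.004 0" --pt "-0.077 -0.1 -0.47 0 0 0.004 0" --pt "-0.07 -0.3 -0.47 0 0 0.004 0" --pt "-0.07 -0.5 -0.47 0 0 0.004 0" --pt "-0.06 -0.7 -0.47 0 0 0.004 0" --pt "-0.06 -0.9 -0.47 0 0 0.004 0" --pt "-0.06 -1 -0.47 0 0 0.004 0" --pt "-0.06 -1 -0.47 0 0 0.004 0"

```text
time_s: 37.0
tool_pos: [0.5083, -0.0176, 0.3904]
tool_rot: [-180.0, 10.1, 3.9]
force: [-0.1, -0.4, -5.6]
grip_width: 0.0547
grasp_force: 60.0
```

apply_moves --pt "0 -0.2 0 0 0 0 0" --pt "0 -0.4 0 0 0 0 0" --pt "0 -0.6 0 0 0 0 0" --pt "0 -0.8 0 0 0 0 0" --pt "0 -1 0 0 0 0 0" --pt "0 -1 0 0 0 0 0" --pt "0 -1 0 0 0 0 0"

```text
time_s: 37.7
tool_pos: [0.4962, 0.1777, 0.3903]
tool_rot: [179.8, 10.1, 3.6]
force: [0.6, -0.2, -5.3]
grip_width: 0.0551
grasp_force: 60.0
```

```bash
python3 -c "
from g import *
o=log();print(o['tool_pos'],o['tool_rot'],o['grip_width']);t=tilt(4.1,-10)
print(rel(tcp_stick((-.032,.166,.23),0)[0],t))"
```

```text
[0.4962 0.1777 0.3903] [179.8287  10.0777   3.5584] 0.05510000844972589
(array([ 0.071, -0.859,  0.036]), array([ 0.001,  0.001, -0.006]))
```

apply_moves --pt "0.02 -0.2 0 0 0 0 0" --pt "0.04 -0.4 0 0 0 0 0" --pt "0.06 -0.6 0 0 0 0 0" --pt "0.07 -0.8 0 0 0 -0.006 0" --pt "0.07 -0.86 0 0 0 -0.006 0" --pt "0.07 -0.86 0 0 0 -0.006 0" --pt "0.07 -0.86 0 0 0 -0.006 0"

```text
time_s: 38.4
tool_pos: [0.5002, 0.3481, 0.3888]
tool_rot: [179.9, 10.0, 3.8]
force: [0.5, -1.2, -4.4]
grip_width: 0.0551
grasp_force: 60.0
```

```bash
python3 ins.py .166
```

```text
[0.5002 0.3481 0.3888] [179.892   10.0027   3.8474] 0.05508627681228468
(-0.03, 0.225, 0) [0.002, -0.011, 0.067] [0.001, 0.0, -0.003]
(-0.02, 0.212, 0) [0.063, -0.011, 0.123] [0.001, 0.0, -0.003]
(-0.01, 0.202, 12) [0.016, -0.011, 0.197] [0.001, 0.14, -0.003]
(0, 0.192, 24) [-0.022, -0.011, 0.292] [0.001, 0.279, -0.003]
(0.008, 0.184, 34) [-0.045, -0.011, 0.385] [0.002, 0.396, -0.003]
(0.008, 0.172, 38) [-0.059, -0.011, 0.471] [0.002, 0.442, -0.003]
(0.004, 0.162, 38) [-0.07, -0.011, 0.524] [0.002, 0.442, -0.003]
(0, 0.156, 38) [-0.085, -0.011, 0.557] [0.002, 0.442, -0.003]
(-0.004, 0.15, 36) [-0.087, -0.011, 0.576] [0.002, 0.419, -0.003]
```

apply_moves --pt "0.02 -0.011 0.02 0 0.03 -0.003 0" --pt "0.01 -0.011 0.04 0 0.1 -0.003 0" --pt "0 -0.011 0.08 0 0.18 -0.003 0" --pt "-0.02 -0.011 0.14 0 0.26 -0.003 0" --pt "-0.035 -0.011 0.22 0 0.34 -0.003 0" --pt "-0.045 -0.011 0.3 0 0.396 -0.003 0" --pt "-0.045 -0.011 0.345 0.002 0.396 -0.003 0" --pt "-0.045 -0.011 0.385 0.002 0.396 -0.003 0" --pt "-0.052 -0.011 0.43 0.002 0.42 -0.003 0" --pt "-0.059 -0.011 0.471 0.002 0.442 -0.003 0" --pt "-0.07 -0.011 0.524 0.002 0.442 -0.003 0" --pt "-0.085 -0.011 0.557 0.002 0.442 -0.003 0" --pt "-0.087 -0.011 0.576 0.002 0.419 -0.003 0" --pt "-0.087 -0.011 0.576 0.002 0.419 -0.003 0" --pt "-0.087 -0.011 0.576 0.002 0.419 -0.003 0"

```text
time_s: 39.9
tool_pos: [0.4624, 0.3503, 0.2794]
tool_rot: [-179.8, -26.0, 4.1]
force: [1.0, -0.4, -5.0]
grip_width: 0.0553
grasp_force: 60.0
```

```bash
python3 ins.py .166 2
```

```text
[0.4624 0.3503 0.2794] [-179.7515  -26.01      4.1481] 0.05530486832412181
(-0.006, 0.147, 33) [0.011, 0.014, 0.01] [-0.003, -0.035, 0.001]
(-0.008, 0.144, 30) [0.022, 0.014, 0.015] [-0.003, -0.07, 0.001]
(-0.008, 0.14, 25) [0.06, 0.014, 0.031] [-0.003, -0.128, 0.001]
(-0.01, 0.136, 20) [0.088, 0.014, 0.046] [-0.003, -0.186, 0.001]
(-0.012, 0.132, 15) [0.116, 0.014, 0.064] [-0.003, -0.244, 0.001]
(-0.012, 0.128, 8) [0.17, 0.014, 0.097] [-0.003, -0.326, 0.001]
(-0.012, 0.121, 0) [0.223, 0.015, 0.154] [-0.003, -0.419, 0.001]
(-0.011, 0.09, 0) [0.16, 0.015, 0.295] [-0.003, -0.419, 0.001]
(-0.01, 0.05, 0) [0.077, 0.016, 0.477] [-0.003, -0.419, 0.001]
(-0.008, 0.012, 0) [0.002, 0.017, 0.652] [-0.003, -0.419, 0.001]
(-0.008, 0.006, 0) [-0.011, 0.017, 0.679] [-0.003, -0.419, 0.001]
```

apply_moves --pt "0.011 0.01 0.01 0 -0.035 0 0" --pt "0.022 0.015 0.015 -0.003 -0.07 0 0" --pt "0.06 0.018 0.031 -0.003 -0.128 0 0" --pt "0.088 0.02 0.046 -0.003 -0.186 0 0" --pt "0.116 0.02 0.064 -0.003 -0.244 0 0" --pt "0.17 0.02 0.097 -0.003 -0.326 0 0" --pt "0.223 0.02 0.154 -0.003 -0.419 0 0" --pt "0.223 0.02 0.154 -0.003 -0.419 0 0" --pt "0.2 0.02 0.21 -0.003 -0.419 0 0" --pt "0.16 0.02 0.295 -0.003 -0.419 0 0" --pt "0.12 0.02 0.39 -0.003 -0.419 0 0" --pt "0.077 0.02 0.477 -0.003 -0.419 0 0" --pt "0.04 0.02 0.57 -0.003 -0.419 0 0" --pt "0.002 0.02 0.64 -0.003 -0.419 0 0" --pt "0 0.02 0.65 -0.003 -0.419 0 0" --pt "0 0.02 0.65 -0.003 -0.419 0 0"

```text
time_s: 41.5
tool_pos: [0.518, 0.3516, 0.1628]
tool_rot: [180.0, 10.0, 4.4]
force: [-0.7, 0.5, -5.2]
grip_width: 0.0552
grasp_force: 60.0
```

```bash
python3 -c "
from g import *
o=log();print(o['tool_pos'],o['force'],o['tool_rot'],w2k(o['tool_pos']))
for z in (.004,0,-.002): print(rel(*tcp_stick((-.01,.166,z),0,gs=.1241)))"
```

```text
[0.518  0.3516 0.1628] [-0.6759  0.5173 -5.1991] [179.9839   9.9657   4.3647] [-0.0154  0.1661 -0.0372]
(array([0.017, 0.001, 0.04 ]), array([ 0.001, -0.   ,  0.003]))
(array([0.021, 0.001, 0.059]), array([ 0.001, -0.   ,  0.003]))
(array([0.023, 0.001, 0.069]), array([ 0.001, -0.   ,  0.003]))
```

apply_moves --pt "0.01 0 0.02 0 0 0 0" --pt "0.017 0 0.04 0 0 0 0" --pt "0.02 0 0.053 0 0 0 0" --pt "0.02 0 0.063 0 0 0 0" --pt "0.02 0 0.067 0 0 0 0" --pt "0.02 0 0.067 0 0 0 0"

```text
time_s: 42.1
tool_pos: [0.5207, 0.3516, 0.1501]
tool_rot: [180.0, 9.9, 4.3]
force: [-0.5, -1.0, 6.2]
grip_width: 0.055
grasp_force: 59.9
```

apply_moves --pt "0 0 0 0 0 0 0.75" --pt "0 0 0 0 0 0 0.75" --pt "0 0 0 0 0 0 0.75" --pt "0 0 0 0 0 0 0.75" --pt "0 0 0 0 0 0 0.75" --pt "-0.03 0 -0.15 0 0 0 0.75" --pt "-0.06 0 -0.35 0 0 0 0.75" --pt "-0.1 0 -0.6 0 0 0 0.75" --pt "-0.15 0.2 -0.8 0 0 0 1" --pt "-0.17 0.4 -1 0 0 0 1" --pt "-0.17 0.6 -1 0 0 0 1" --pt "-0.17 0.8 -1 0 0 0 1" --pt "-0.17 1 -1 0 0 0 1" --pt "-0.17 1 -1 0 0 0 1"

```text
time_s: 43.5
tool_pos: [0.5376, 0.1443, 0.3522]
tool_rot: [179.7, 9.9, 3.6]
force: [-0.0, -0.6, 0.2]
grip_width: 0.0866
grasp_force: 0.0
```

```bash
cat > pf.py <<'E'
from ik import *
fit2()
# candidate: grasp tool tilt(az,g) at bench cup; pour: yaw psi about world z relative, tau
cups=[[.456,-.248]]
print('grasp')
for pos in cups:
  for g in (45,55,65,75):
    out=[]
    for az in list(range(-120,-59,15))+list(range(15,121,15)):
      for f in (0,180):
        t=roll(tilt(az,g),f); b=ik(np.r_[pos,.065]+.019*t[:,2],t,8)
        if b[0]<3e-5: out.append((az,f,int(b[1][6])))
    print(pos,g,out)
print('pour')
for ta in (55,65,75,85):
    out=[]
    for az in list(range(-120,-44,15))+list(range(30,136,15)):
      for f in (0,90,135,180,225,270):
        t=roll(tilt(az,ta),f); b=ik(np.array([.56,.02,.29])+.019*t[:,2],t,8)
        if b[0]<3e-5: out.append((az,f,int(b[1][6])))
    print(ta,out)
E
python3 pf.py; python3 -c "
from h import *
o=log();print(o['tool_pos'],o['tool_rot'],o['time_s'])"
```

```text
grasp
[0.456, -0.248] 45 [(-120, 0, 116), (-120, 180, -72), (-105, 0, 151), (-105, 180, -43), (-90, 0, 141), (-90, 180, -13), (-75, 0, 137), (-75, 180, -39), (15, 0, 15), (15, 180, -144), (30, 0, 0), (30, 180, -141), (45, 0, 11), (45, 180, -136), (60, 0, 4), (60, 180, -131), (75, 0, 13), (75, 180, -126), (90, 0, 13), (90, 180, -118), (105, 0, 65), (105, 180, -106), (120, 0, 79), (120, 180, -101)]
[0.456, -0.248] 55 [(-120, 0, 113), (-120, 180, -62), (-105, 0, 137), (-105, 180, -68), (-90, 0, 131), (-90, 180, -50), (-75, 0, 124), (-75, 180, -55), (15, 0, 22), (15, 180, -129), (30, 0, 3), (30, 180, -126), (45, 0, 1), (45, 180, -128), (60, 0, 5), (60, 180, -121), (75, 0, 8), (75, 180, -122), (90, 0, 21), (90, 180, -150), (105, 0, 20), (105, 180, -98), (120, 0, 27), (120, 180, -93)]
[0.456, -0.248] 65 [(-120, 180, -71), (-105, 0, 117), (-105, 180, -71), (-90, 0, 122), (-90, 180, -65), (-75, 0, 115), (-75, 180, -63), (15, 0, 12), (15, 180, -117), (30, 0, 17), (30, 180, -117), (45, 0, 62), (45, 180, -120), (60, 0, 6), (60, 180, -120), (75, 0, 62), (75, 180, -121), (90, 0, 17), (90, 180, -1
[... 4263 characters left out ...]
-50), (-60, 225, -90), (-60, 270, -141), (-45, 0, 127), (-45, 90, 37), (-45, 135, -7), (-45, 180, -51), (-45, 225, -96), (-45, 270, -142), (45, 0, 47), (45, 90, -42), (45, 135, -87), (45, 180, -132), (45, 270, 137), (60, 0, 46), (60, 90, -43), (60, 135, -88), (60, 180, -133), (60, 270, 136), (75, 0, 46), (75, 90, -44), (75, 135, -91), (75, 180, -137), (75, 270, 136), (90, 0, 38), (90, 90, -48), (90, 135, -95), (90, 180, -135), (90, 225, 152), (90, 270, 133), (105, 0, 39), (105, 90, -51), (105, 135, -96), (105, 180, -141), (105, 225, 152), (105, 270, 129), (120, 0, 25), (120, 90, -64), (120, 135, -109), (120, 225, 150), (120, 270, 115)]
[0.5376 0.1443 0.3522] [179.7367   9.9201   3.6223] 43.5
```

```bash
cat > po.py <<'E'
from ik import *
import itertools
G=60.;HL=.035
ul=tilt(0,G).T@np.array([0,0,1.])   # cup axis in tool frame
def low(Rm):
    u=Rm@ul;w=-(np.array([0,0,1])-u[2]*u);w/=np.linalg.norm(w);return u,HL*u+.032*w
B=np.array(list(itertools.product([-.0375,0,.0375],[-.095,-.05,0,.05,.095],[-.051,-.09,-.13])))
Fg=np.array(list(itertools.product([-.012,.012],[-.06,-.035,.035,.06],[-.051,-.02,.019])))
a=np.linspace(0,2*np.pi,13)
q,r=np.linalg.qr(np.c_[ul,np.eye(3)[:,:2]]);e1,e2=q[:,1],q[:,2]
Cp=np.array([h*ul+.032*(np.cos(t)*e1+np.sin(t)*e2) for h in (-.065,0,HL) for t in a])
ALL=np.r_[B,Fg,Cp]
def need(Rm,Lk):
    "min height of L so that everything over the kiln is above z=.215"
    u,l=low(Rm); gp0=k2w([*Lk,0])-l; gp0[2]=-l[2]  # L at z=0
    W=gp0+ALL@Rm.T; K=np.array([w2k(w) for w in W])
    m=(K[:,0]>-.12)&(K[:,0]<.18)&(abs(K[:,1])<.30)
    hz=np.where((K[:,1]>-.09)&(K[:,0]>.04),.275,np.where(K[:,0]>.04,.23,.222))
    return (hz-W[:,2])[m].max(),u
if __name__=='__main__':
    res=[]
    for az in range(15,121,15):
        for f in range(105,181,15):
            for ta in (55,65,75,85):
                Rm=roll(tilt(az,ta),f);u,l=low(Rm)
                if u[2]>-.4: continue
                d=u[:2]/np.linalg.norm(u[:2]); Lk=np.array([0,-.166])-w2k(np.r_[d*.03,0]+KO)[:2]
                h,_=need(Rm,Lk); res.append((round(h,3),az,f,ta,round(np.degrees(np.arccos(u[2]))),round(np.degrees(np.arctan2(u[1],u[0]))),Lk))
    res.sort(key=lambda r:r[0])
    n=0
    for r in res:
        h,az,f,ta=r[:4];Rm=roll(tilt(az,ta),f);gp=k2w([*r[6],0])-low(Rm)[1];gp[2]=h-low(Rm)[1][2]
        b=ik(gp+.019*Rm[:,2],Rm,8)
        if b[0]<3e-5:
            print(r,b[1].astype(int));n+=1
            if n>12:break
E
python3 po.py
```

```text
(np.float64(0.221), 30, 165, 65, 123, -134, array([ 0.0225, -0.1461])) [  52  -13  -32  136  267   50 -142]
(np.float64(0.221), 45, 165, 65, 123, -119, array([ 0.0166, -0.141 ])) [  15   -3    7  129  -78   60 -138]
(np.float64(0.221), 60, 165, 65, 123, -104, array([ 0.0096, -0.1376])) [  11    5   14  120  -71   75 -134]
(np.float64(0.221), 75, 165, 65, 123, -89, array([ 0.0019, -0.1361])) [  45   14  -22  111  -58   81 -133]
(np.float64(0.221), 90, 165, 65, 123, -74, array([-0.0059, -0.1366])) [  10   21   15  101  -59   99 -125]
(np.float64(0.221), 105, 165, 65, 123, -59, array([-0.0134, -0.1391])) [  53   34  -45   91  -32   94 -136]
(np.float64(0.221), 120, 165, 65, 123, -44, array([-0.0199, -0.1435])) [  14   33    1   82  -42  115 -117]
(np.float64(0.222), 45, 165, 75, 133, -117, array([ 0.0156, -0.1404])) [  96    4  -70  133  -87   65 -125]
(np.float64(0.222), 45, 180, 65, 125, -135, array([ 0.0227, -0.1464])) [  94   -5  -68  128  -82   65 -152]
(np.float64(0.222), 45, 180, 75, 135, -135, array([ 0.0227, -0.1464])) [  80    4  -54  131  -87   65 -140]
(np.float64(0.222), 45, 180, 85, 145, -135, array([ 0.0227, -0.1464])) [ -33   25   69  133  251   99 -133]
(np.float64(0.222), 60, 165, 75, 133, -102, array([ 0.0084, -0.1372])) [  15   10   14  122  -79   83 -124]
(np.float64(0.222), 60, 180, 65, 125, -120, array([ 0.0168, -0.1412])) [   4    7   22  119  -72   76 -149]
```

```bash
cat > pp.py <<'E'
from po import *
cup=np.array([.456,-.248,.065])
for tau1 in (15,25,35,45):
    r=[]
    for f in (0,45,90,135,165):
        Rm=roll(tilt(75,tau1),f);u,l=low(Rm);b=ik(np.array([.55,.0,.36]),Rm,10);r.append((f,round(np.degrees(np.arccos(u[2]))),b[0]<3e-5,int(b[1][6])))
    print(tau1,r)
for f in (90,105,120,135,150,165):
    Rm=roll(tilt(75,65),f);h,u=need(Rm,[0,-.14]);print('direct roll',f,round(h,3),round(np.degrees(np.arccos(u[2]))),round(np.degrees(np.arctan2(u[1],u[0]))))
# continuity
o=env.get_obs();q=o['qpos']
def go(name,p,Rm):
    global q
    b=ik(p,Rm,1,q0=q,margin=1);print(name,np.round(p,3),b[0]<3e-5,b[1].astype(int));q=b[1]
tool=lambda gp,Rm:gp+.019*Rm[:,2]
P=o['tool_pos']
for az,g,p in ((4,0,[.53,0,.4]),(4,15,[.52,-.1,.4]),(20,30,[.48,-.25,.35]),(35,45,[.43,-.3,.3]),(50,60,[.40,-.32,.2])): go('trans',np.array(p),tilt(az,g))
A=50
for s in (.1,.05,0): go('grasp',tool(cup-s*tilt(A,60)[:,2],tilt(A,60)),tilt(A,60))
for z in (.1,.2,.3): go('lift',tool(cup+[0,0,z],tilt(A,60)),tilt(A,60))
for k in (.33,.66,1): go('carry',tool((1-k)*(cup+[0,0,.3])+k*np.array([.55,-.05,.36]),tilt(A+k*(75-A),60)),tilt(A+k*(75-A),60))
E
python3 pp.py
```

```text
15 [(0, 45, np.True_, -7), (45, 50, np.True_, -52), (90, 61, np.True_, -94), (135, 71, np.True_, -142), (165, 75, np.False_, -152)]
25 [(0, 35, np.True_, -3), (45, 45, np.True_, -41), (90, 63, np.True_, -89), (135, 79, np.True_, -134), (165, 84, np.False_, -152)]
35 [(0, 25, np.True_, 0), (45, 40, np.True_, -33), (90, 66, np.True_, -82), (135, 87, np.True_, -127), (165, 94, np.True_, -152)]
45 [(0, 15, np.True_, 4), (45, 38, np.True_, -33), (90, 69, np.True_, -74), (135, 95, np.True_, -120), (165, 104, np.True_, -149)]
direct roll 90 0.263 78 -43
direct roll 105 0.261 90 -48
direct roll 120 0.254 100 -55
direct roll 135 0.243 110 -64
direct roll 150 0.228 118 -76
direct roll 165 0.221 123 -89
trans [0.53 0.   0.4 ] False [-18   6  16  78   0 100 -88]
trans [ 0.52 -0.1   0.4 ] False [ -7  -4  17  88  -3  87 -74]
trans [ 0.48 -0.25  0.35] False [ 15  -7  23 100 -22  76 -26]
trans [ 0.43 -0.3   0.3 ] False [ 30  -2  29 108 -41  80  13]
trans [ 0.4  -0.32  0.2 ] True [ 58  22  12 103 -51  97  45]
grasp [ 0.411 -0.302  0.106] False [ 59  29   9 106 -52  90  52]
grasp [ 0.439 -0.269  0.081] False [ 56  30   8 109 -54  85  53]
grasp [ 0.467 -0.235  0.056] False [ 53  31   6 111 -57  81  54]
lift [ 0.467 -0.235  0.156] False [ 55  21   4 111 -54  86  44]
lift [ 0.467 -0.235  0.256] True [ 56  13   2 107 -54  91  35]
lift [ 0.467 -0.235  0.356] False [ 57   7   2 102 -54  97  25]
carry [ 0.496 -0.169  0.354] True [ 51   7   0 102 -54  97  26]
carry [ 0.525 -0.102  0.352] False [ 44   8  -2 101 -54  96  25]
carry [ 0.554 -0.034  0.35 ] False [ 38  10  -4  99 -54  95  25]
```

```bash
python3 -c "
from g import *
print(rel([.51,-.04,.40],tilt(12,12)))
ct,im=snap('top','t4.png');print('cup_mid',[(np.round(b['location']),round(b['conf'],2)) for b in boxes_of('top','cup_mid')], proj(ct,[.456,-.248,.1]),proj(ct,[.456,-.248,.05]))
"
```

```text
(array([-0.234,  0.912, -0.197]), array([ 0.005,  0.255, -0.097]))
cup_mid [(array([435., 130.]), 0.93), (array([406., 251.]), 0.85), (array([287., 311.]), 0.71), (array([474., 362.]), 0.67), (array([341., 309.]), 0.57)] [401.9967 258.0097] [398.9664 260.5503]
```

apply_moves --pt "-0.03 0.2 -0.05 0 0.05 -0.02 1" --pt "-0.1 0.4 -0.15 0 0.12 -0.05 1" --pt "-0.18 0.6 -0.2 0 0.2 -0.08 1" --pt "-0.23 0.8 -0.2 0.005 0.255 -0.097 1" --pt "-0.23 0.95 -0.2 0.005 0.255 -0.097 1" --pt "-0.23 0.95 -0.2 0.005 0.255 -0.097 1"

```text
time_s: 44.2
tool_pos: [0.5117, -0.0441, 0.4]
tool_rot: [-179.7, -12.1, 12.2]
force: [0.4, -0.0, 0.5]
grip_width: 0.0872
grasp_force: 0.0
```

```bash
python3 -c "
from g import *
o=log();print(o['tool_pos'],o['tool_rot'],o['qpos'])
print(rel([.46,-.2,.36],tilt(25,30)))
"
```

```text
[ 0.5117 -0.0441  0.4   ] [-179.7484  -12.0994   12.2264] [-22.3058 -10.6306  22.6871  93.99     1.2043  84.0685 -77.297 ]
(array([-0.45 ,  0.707,  0.105]), array([ 0.051,  0.207, -0.14 ]))
```

apply_moves --pt "-0.1 0.2 0 0.01 0.05 -0.04 1" --pt "-0.2 0.4 0 0.03 0.1 -0.08 1" --pt "-0.28 0.6 0.03 0.04 0.15 -0.12 1" --pt "-0.35 0.75 0.05 0.051 0.207 -0.14 1" --pt "-0.35 0.78 0.05 0.051 0.207 -0.14 1" --pt "-0.35 0.78 0.05 0.051 0.207 -0.14 1" --pt "-0.35 0.78 0.05 0.051 0.207 -0.14 1"

```text
time_s: 44.9
tool_pos: [0.483, -0.204, 0.374]
tool_rot: [-179.9, -29.8, 25.6]
force: [-0.0, 0.0, 0.1]
grip_width: 0.087
grasp_force: 0.0
```

```bash
python3 -c "
from g import *
o=log();print(o['tool_pos'],o['tool_rot'],o['qpos'])
print(rel([.44,-.30,.32],tilt(40,45)),rel([.44,-.30,.32],tilt(50,55)))
"
```

```text
[ 0.483 -0.204  0.374] [-179.9175  -29.7756   25.5578] [ -2.9335 -15.4322  33.3965 103.5155 -16.7963  73.0329 -31.0575]
(array([-0.482,  0.341,  0.034]), array([ 0.101,  0.176, -0.134])) (array([-0.482,  0.341,  0.034]), array([ 0.192,  0.289, -0.212]))
```

apply_moves --pt "-0.08 0.1 0 0.05 0.03 -0.05 1" --pt "-0.16 0.2 0 0.1 0.06 -0.1 1" --pt "-0.26 0.3 0 0.15 0.12 -0.16 1" --pt "-0.36 0.34 0.03 0.18 0.18 -0.2 1" --pt "-0.45 0.34 0.03 0.19 0.24 -0.21 1" --pt "-0.48 0.34 0.034 0.192 0.289 -0.212 1" --pt "-0.48 0.34 0.034 0.192 0.289 -0.212 1" --pt "-0.48 0.34 0.034 0.192 0.289 -0.212 1"

```text
time_s: 45.7
tool_pos: [0.4402, -0.3007, 0.3195]
tool_rot: [-179.9, -55.0, 49.8]
force: [0.6, 0.2, 0.4]
grip_width: 0.087
grasp_force: 0.0
```

```bash
cat > cg.py <<'E'
from g import *
o=log();print(o['tool_pos'],o['tool_rot'],o['qpos'])
A=float(sys.argv[1]);x,y=map(float,sys.argv[2:4]);t=tilt(A,60);z=.065
for s in (.12,.06,0): p=np.array([x,y,z])+(.019-s)*t[:,2];print(s,p,*rel(p,t))
E
python3 cg.py 50 .456 -.248; python3 -c "
from g import *
c,im=snap('wrist','w5.png')
print([(np.round(b['location']),round(b['conf'],2)) for b in boxes_of('wrist','cup_mid')],proj(c,[.456,-.248,.1]),proj(c,[.456,-.248,.05]))
for m in masks_of('wrist','cup_mid'):
    ys,xs=np.nonzero(m['pixels']);print(round(m['conf'],2),m['location'],xs.min(),xs.max(),ys.min(),ys.max())
"
```

```text
[ 0.4402 -0.3007  0.3195] [-179.8559  -54.9783   49.8404] [ 15.0554  19.2258  57.6455  98.716  -60.2067 106.4302  37.5294]
0.12 [ 0.3998 -0.315   0.1155] [-0.942 -0.107  0.434] [-0.     0.058 -0.001]
0.06 [ 0.4332 -0.2752  0.0855] [-0.916 -0.107  0.733] [-0.     0.058 -0.001]
0 [ 0.4666 -0.2354  0.0555] [-0.889 -0.107  1.032] [-0.     0.058 -0.001]
[(array([295., 372.]), 0.94), (array([192., 394.]), 0.85), (array([124., 290.]), 0.61), (array([214., 129.]), 0.18)] [296.2523 378.5784] [298.5194 397.0365]
0.94 [124.5, 291.8] 83 150 269 313
0.81 [505.5, 286.6] 473 548 255 313
0.75 [193.3, 391.4] 170 205 373 401
0.57 [294.8, 373.4] 267 333 352 400
```

View pics/w5.png

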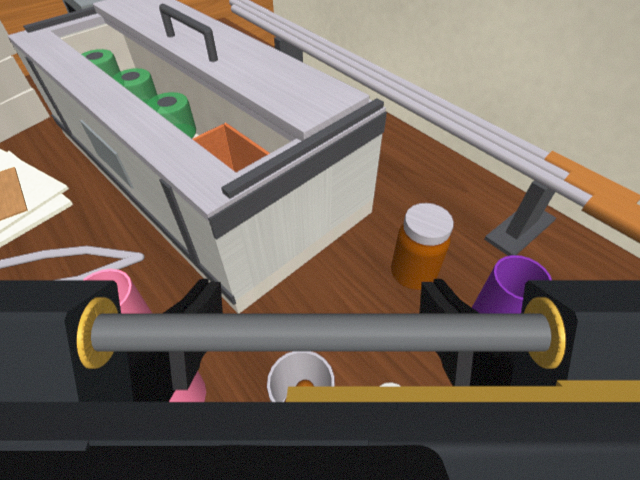

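All three sticks stand upright in the kiln. The steel cup's rim centre is near (301,380), a few pixels from the prediction (296,379); the can is to its right at (390,386).

```bash
python3 -c "
from g import *
c=viewer.get_calibration('wrist');print(at_z(c,[301,380],.1))"; python3 cg.py 50 .457 -.2505
```

```text
[ 0.4601 -0.2516  0.1   ]
[ 0.4404 -0.3005  0.3218] [179.6165 -55.0356  50.3678] [ 14.9577  19.022   57.7171  98.663  -60.2199 106.4456  37.6072]
0.12 [ 0.4008 -0.3175  0.1155] [-0.955 -0.101  0.433] [0.001 0.058 0.002]
0.06 [ 0.4342 -0.2777  0.0855] [-0.929 -0.102  0.732] [0.001 0.058 0.002]
0 [ 0.4676 -0.2379  0.0555] [-0.903 -0.102  1.031] [0.001 0.058 0.002]
```

apply_moves --pt "-0.15 -0.02 0.07 0 0.02 0 1" --pt "-0.35 -0.04 0.15 0 0.04 0 0.92" --pt "-0.55 -0.06 0.25 0 0.058 0 0.92" --pt "-0.75 -0.08 0.34 0 0.058 0.002 0.92" --pt "-0.9 -0.1 0.41 0 0.058 0.002 0.92" --pt "-0.955 -0.1 0.433 0 0.058 0.002 0.92" --pt "-0.955 -0.1 0.433 0 0.058 0.002 0.92" --pt "-0.955 -0.1 0.433 0 0.058 0.002 0.92"

```text
time_s: 46.65
tool_pos: [0.4, -0.3191, 0.116]
tool_rot: [179.8, -60.0, 50.0]
force: [0.5, -1.2, -0.6]
grip_width: 0.0806
grasp_force: 0.0
```

```bash
python3 cg.py 50 .458 -.250
```

```text
[ 0.4    -0.3191  0.116 ] [179.7773 -60.0367  49.9779] [ 29.0455  39.5279  49.8102 106.6256 -67.4843 105.3944  63.5224]
0.12 [ 0.4018 -0.317   0.1155] [ 0.005 -0.     0.013] [ 0.003 -0.    -0.   ]
0.06 [ 0.4352 -0.2772  0.0855] [ 0.004 -0.001  0.313] [ 0.003 -0.    -0.   ]
0 [ 0.4686 -0.2374  0.0555] [ 0.004 -0.003  0.613] [ 0.003 -0.    -0.   ]
```

```bash
python3 -c "
from g import *
c,im=snap('wrist','w6.png');print(proj(c,[.458,-.25,.1]),proj(c,[.454,-.2475,.1]))
cv2.imwrite('pics/w6c.png',cv2.cvtColor(cv2.resize(im[200:440,180:480],(750,600)),cv2.COLOR_RGB2BGR))"
```

```text
[318.0311 199.7846] [310.5943 200.4382]
```

View pics/w6c.png

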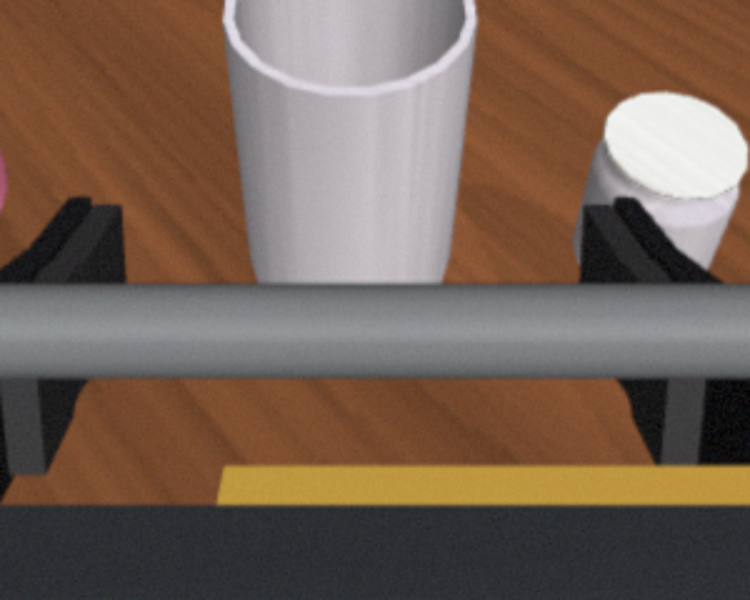

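```bash
python3 -c "
from g import *
c=viewer.get_calibration('wrist');T=at_z(c,[450,257],.055);ct=viewer.get_calibration('top');print(T,at_z(ct,[430,225.5],.055))
cup=np.array([.4585,-.2505])
for A in (20,30,40,50,60,70):
    d=np.array([np.cos(np.radians(A)),np.sin(np.radians(A))]);l=np.array([d[1],-d[0]]);v=T[:2]-cup;print(A,'fwd',v@d,'lat',v@l)"
```

```text
[ 0.524  -0.3148  0.055 ] [ 0.5274 -0.3084  0.055 ]
20 fwd 0.03959265924243979 lat 0.08282189511946016
30 fwd 0.02460928662590928 lat 0.08843883755924574
40 fwd 0.0088781732881504 lat 0.09136861067200477
50 fwd -0.0071226988523964705 lat 0.09152219478424281
60 fwd -0.022907151392572798 lat 0.08889492332042681
70 fwd -0.03799558172926371 lat 0.0835666245945213
```

The cup rim spans crop 225–477 and the finger midpoint is about 352, so it is centred; the can sits clear to the right at (675,145). I'll advance and grip.

apply_moves --pt "0 0 0.15 0 0 0 0.92" --pt "0 0 0.3 0 0 0 0.92" --pt "0 0 0.42 0 0 0 0.92" --pt "0 0 0.52 0 0 0 0.92" --pt "0 0 0.59 0 0 0 0.92" --pt "0 0 0.613 0 0 0 0.92" --pt "0 0 0.613 0 0 0 0.6" --pt "0 0 0.613 0 0 0 0.3" --pt "0 0 0.613 0 0 0 0" --pt "0 0 0.613 0 0 0 0" --pt "0 0 0.613 0 0 0 0" --pt "0 0 0.613 0 0 0 0" --pt "0 0 0.613 0 0 0 0" --pt "0 0 0.613 0 0 0 0" --grip_force 30

```text
time_s: 48.1
tool_pos: [0.4675, -0.2383, 0.0531]
tool_rot: [-179.9, -60.0, 49.6]
force: [-1.6, -1.2, 2.3]
grip_width: 0.0631
grasp_force: 30.0
```

```bash
python3 -c "
from g import *
o=log();print(o['tool_pos'],o['tool_rot'],o['qpos'],o['grip_width'],o['grasp_force'])
t=tilt(50,60);p=o['tool_pos']
for dz in (.1,.19): print(rel(p+[0,0,dz],t))
"
```

```text
[ 0.4675 -0.2383  0.0531] [-179.936   -60.0435   49.5764] [ 20.977   40.6583  45.1903 113.6549 -75.1763  95.9424  64.2886] 0.06313595468246283 29.995461234357208
(array([ 0.433, -0.   , -0.25 ]), array([ 0.004, -0.001, -0.002]))
(array([ 0.823, -0.001, -0.474]), array([ 0.004, -0.001, -0.002]))
```

apply_moves --pt "0.1 0 -0.06 0 0 0 0" --pt "0.25 0 -0.145 0 0 0 0" --pt "0.4 0 -0.23 0 0 0 0" --pt "0.55 0 -0.32 0 0 0 0" --pt "0.7 0 -0.4 0 0 0 0" --pt "0.82 0 -0.474 0 0 0 0" --pt "0.95 0 -0.55 0 0 0 0" --pt "0.95 0 -0.55 0 0 0 0"

```text
time_s: 48.9
tool_pos: [0.4678, -0.2392, 0.2753]
tool_rot: [179.5, -60.0, 50.1]
force: [0.2, -0.9, -2.7]
grip_width: 0.0636
grasp_force: 30.0
```

```bash
sed -i 's/HL=.035/HL=.0374/' po.py; python3 -c "
from po import *
o=log();print(o['tool_pos'],o['tool_rot'],o['qpos'],o['grip_width'])
# carry target: L above trough start for roll, with f=0
print(rel([.50,-.10,.36],tilt(65,62)))
for f in (0,60,90):
    Rm=roll(tilt(75,65),f);print(f,need(Rm,[0,-.14]),low(Rm)[1])
"
```

```text
[ 0.4678 -0.2392  0.2753] [179.4951 -60.037   50.1295] [ 11.2741  17.7974  55.2419 108.2509 -64.4241 100.4452  40.87  ] 0.06356179216941203
(array([ 0.685, -0.326,  0.338]), array([ 0.157,  0.023, -0.084]))
0 (np.float64(0.3292213533166697), array([-0.0226, -0.0842,  0.9962])) [-0.0091 -0.0339  0.0345]
60 (np.float64(0.2890746775518779), array([ 0.6545, -0.4551,  0.6038])) [ 0.0403 -0.028  -0.0029]
90 (np.float64(0.26317125291668725), array([ 0.7192, -0.6619,  0.2113])) [ 0.0319 -0.0293 -0.0234]
```

apply_moves --pt "0.2 0 -0.05 0.03 0 0 0" --pt "0.4 -0.05 0 0.06 0 -0.03 0" --pt "0.55 -0.12 0.08 0.09 0.01 -0.05 0" --pt "0.65 -0.2 0.18 0.12 0.02 -0.07 0" --pt "0.685 -0.28 0.28 0.15 0.023 -0.084 0" --pt "0.685 -0.326 0.338 0.157 0.023 -0.084 0" --pt "0.685 -0.326 0.338 0.157 0.023 -0.084 0" --pt "0.685 -0.326 0.338 0.157 0.023 -0.084 0"

```text
time_s: 49.7
tool_pos: [0.4995, -0.1001, 0.356]
tool_rot: [-179.1, -62.0, 64.1]
force: [-0.6, -0.6, -3.2]
grip_width: 0.0634
grasp_force: 30.0
```

```bash
cat > roll.py <<'E'
from po import *
o=log();print(o['tool_pos'],o['tool_rot'],o['qpos'],o['grip_width'])
def pose(f,Lk,h,ta=65,az=75):
    Rm=roll(tilt(az,ta),f);u,l=low(Rm);gp=k2w([*Lk,h-.2])-l;return gp+.019*Rm[:,2],Rm
T0=rotm(o['tool_rot'])
def out(p,Rm):
    r=R.from_matrix(T0.T@Rm).as_rotvec()/1.5
    return np.round(T0.T@(p-o['tool_pos'])/.2,3).tolist(),np.round(r,3).tolist()
if __name__=='__main__':
    import sys
    for a in sys.argv[1:]:
        f,x,y,h=map(float,a.split(','));p,Rm=pose(f,(x,y),h);print(a,np.round(p,3),*out(p,Rm),'need',round(float(need(Rm,(x,y))[0]),3),'ik',[ (round(b[0],6),b[1].astype(int)) for b in [ik(p,Rm,3,q0=o['qpos'])]])
E
python3 roll.py 0,-.02,-.13,.39 30,-.02,-.13,.36 60,-.02,-.13,.33 80,-.015,-.13,.29
```

```text
[ 0.4995 -0.1001  0.356 ] [-179.1403  -62.0228   64.0881] [ -0.9006   8.6834  49.9678 105.5449 -60.9442 101.4188  30.9678] 0.06338869527222334
0,-.02,-.13,.39 [0.548 0.106 0.348] [0.448, -0.219, 0.938] [0.104, 0.034, -0.057] need 0.324 ik [(np.float64(0.0), array([ 13,   5,  10, 109, -63,  89,  24]))]
30,-.02,-.13,.36 [0.501 0.097 0.333] [0.316, -0.413, 0.845] [0.11, 0.006, 0.291] need 0.313 ik [(np.float64(0.003318), array([ -9,   6,  37, 112, -63,  97,   0]))]
60,-.02,-.13,.33 [0.499 0.101 0.325] [0.285, -0.429, 0.875] [0.111, -0.023, 0.64] need 0.289 ik [(np.float64(0.004985), array([ -6,   8,  35, 112, -63,  97, -28]))]
80,-.015,-.13,.29 [0.508 0.102 0.299] [0.184, -0.388, 0.961] [0.109, -0.044, 0.872] need 0.274 ik [(np.float64(0.0), array([-37,  10,  67, 116, -68,  95, -45]))]
```

apply_moves --pt "0.05 -0.07 0.14 0.03 0 0.02 0" --pt "0.1 -0.14 0.28 0.06 0 0.05 0" --pt "0.16 -0.21 0.42 0.09 0 0.1 0" --pt "0.21 -0.28 0.56 0.11 0 0.15 0" --pt "0.26 -0.35 0.7 0.11 0 0.2 0" --pt "0.31 -0.4 0.83 0.11 0 0.26 0" --pt "0.316 -0.413 0.845 0.11 0.006 0.29 0" --pt "0.316 -0.413 0.845 0.11 0.006 0.29 0" --pt "0.316 -0.413 0.845 0.11 0.006 0.29 0"

```text
time_s: 50.6
tool_pos: [0.5012, 0.0957, 0.3342]
tool_rot: [-133.3, -51.9, 21.5]
force: [0.3, -0.8, -2.8]
grip_width: 0.063
grasp_force: 30.0
```

```bash
python3 roll.py 60,-.02,-.13,.30 80,-.018,-.13,.285 95,-.018,-.135,.268 105,-.018,-.14,.265 115,-.017,-.14,.262 125,-.013,-.14,.256 135,-.01,-.14,.25 150,-.005,-.138,.236 165,0,-.136,.228
```

```text
[0.5012 0.0957 0.3342] [-133.3249  -51.9166   21.4763] [-14.7784   0.2119  40.808  116.069  -63.0141  88.1556  -1.4562] 0.06303810231223805
60,-.02,-.13,.30 [0.499 0.101 0.295] [-0.157, 0.068, 0.101] [0.001, -0.001, 0.352] need 0.289 ik [(np.float64(0.0), array([-10,   4,  37, 117, -63,  90, -27]))]
80,-.018,-.13,.285 [0.505 0.102 0.294] [-0.139, 0.093, 0.118] [0.001, -0.001, 0.585] need 0.274 ik [(np.float64(0.000117), array([ -9,   6,  36, 117, -64,  91, -46]))]
95,-.018,-.135,.268 [0.512 0.097 0.286] [-0.158, 0.146, 0.118] [0.001, -0.001, 0.759] need 0.263 ik [(np.float64(0.000288), array([ -6,   8,  35, 116, -65,  91, -59]))]
105,-.018,-.14,.265 [0.517 0.091 0.289] [-0.141, 0.173, 0.093] [0.001, -0.001, 0.876] need 0.261 ik [(np.float64(0.0), array([ -9,   8,  37, 115, -64,  91, -71]))]
115,-.017,-.14,.262 [0.523 0.089 0.29 ] [-0.119, 0.196, 0.09] [0.001, -0.001, 0.992] need 0.257 ik [(np.float64(0.006446), array([-38,   6,  67, 119, -68,  88, -77]))]
125,-.013,-.14,.256 [0.532 0.087 0.288] [-0.104, 0.24, 0.097] [0.001, -0.001, 1.108] need 0.25 ik [(np.float64(0.009095), array([ -3,  14,  34, 113, -70,  97, -81]))]
135,-.01,-.14,.25 [0.539 0.085 0.285] [-0.097, 0.283, 0.102] [0.001, -0.001, 1.225] need 0.242 ik [(np.float64(0.007649), array([  17,   14,    7,  106,  -60,   93, -103]))]
150,-.005,-.138,.236 [0.55  0.083 0.274] [-0.112, 0.354, 0.13] [0.001, -0.001, 1.399] need 0.227 ik [(np.float64(0.001824), array([   3,   14,   24,  111,  -67,   93, -111]))]
165,0,-.136,.228 [0.559 0.082 0.267] [-0.113, 0.408, 0.149] [0.0, -0.002, 1.574] need 0.221 ik [(np.float64(0.0), array([  -9,   15,   38,  111,  -69,   93, -128]))]
```

apply_moves --pt "-0.04 0.02 0.03 0 0 0.1 0" --pt "-0.09 0.04 0.07 0 0 0.2 0" --pt "-0.157 0.068 0.1 0 0 0.3 0" --pt "-0.157 0.07 0.1 0 0 0.36 0" --pt "-0.15 0.08 0.11 0 0 0.44 0" --pt "-0.14 0.09 0.117 0 0 0.52 0" --pt "-0.139 0.093 0.118 0 0 0.585 0" --pt "-0.15 0.12 0.118 0 0 0.67 0" --pt "-0.15 0.135 0.118 0 0 0.72 0" --pt "-0.15 0.14 0.118 0 0 0.72 0" --pt "-0.15 0.14 0.118 0 0 0.72 0"

```text
time_s: 51.7
tool_pos: [0.5116, 0.0982, 0.288]
tool_rot: [-115.1, 1.3, -15.7]
force: [-0.6, -0.7, -2.6]
grip_width: 0.0633
grasp_force: 30.0
```

```bash
python3 roll.py 100,-.018,-.138,.266 105,-.018,-.14,.265 115,-.017,-.14,.262 125,-.013,-.14,.256 135,-.01,-.14,.25 150,-.005,-.138,.236 165,0,-.136,.228
```

```text
[0.5116 0.0982 0.288 ] [-115.0545    1.3488  -15.6795] [-14.9612   5.7468  41.8158 117.7053 -66.0886  87.8728 -56.9767] 0.06332291653759414
100,-.018,-.138,.266 [0.514 0.093 0.287] [0.019, 0.012, -0.016] [0.0, -0.001, 0.099] need 0.262 ik [(np.float64(0.000431), array([-12,   6,  40, 117, -65,  89, -65]))]
105,-.018,-.14,.265 [0.517 0.091 0.289] [0.034, 0.009, -0.028] [0.0, -0.001, 0.157] need 0.261 ik [(np.float64(0.00051), array([-11,   6,  40, 116, -65,  90, -69]))]
115,-.017,-.14,.262 [0.523 0.089 0.29 ] [0.065, 0.001, -0.031] [0.0, -0.001, 0.273] need 0.257 ik [(np.float64(0.001394), array([ -9,   7,  38, 116, -66,  90, -78]))]
125,-.013,-.14,.256 [0.532 0.087 0.288] [0.111, 0.009, -0.024] [0.0, -0.001, 0.39] need 0.25 ik [(np.float64(0.002691), array([ -7,   9,  36, 116, -67,  90, -86]))]
135,-.01,-.14,.25 [0.539 0.085 0.285] [0.151, 0.022, -0.019] [0.0, -0.001, 0.506] need 0.242 ik [(np.float64(0.00491), array([ -5,  10,  35, 115, -69,  91, -94]))]
150,-.005,-.138,.236 [0.55  0.083 0.274] [0.207, 0.069, 0.009] [0.0, -0.001, 0.681] need 0.227 ik [(np.float64(0.005479), array([   3,   14,   26,  113,  -69,   93, -107]))]
165,0,-.136,.228 [0.559 0.082 0.267] [0.254, 0.095, 0.028] [0.0, -0.001, 0.855] need 0.221 ik [(np.float64(0.006462), array([  16,   17,    9,  105,  -62,   93, -131]))]
```

apply_moves --pt "0.01 0.008 -0.01 0 0 0.05 0" --pt "0.019 0.012 -0.016 0 0 0.099 0" --pt "0.026 0.01 -0.022 0 0 0.13 0" --pt "0.034 0.009 -0.028 0 0 0.157 0" --pt "0.04 0.006 -0.029 0 0 0.185 0" --pt "0.048 0.004 -0.03 0 0 0.215 0" --pt "0.056 0.002 -0.03 0 0 0.245 0" --pt "0.065 0.001 -0.031 0 0 0.273 0" --pt "0.075 0.003 -0.03 0 0 0.3 0" --pt "0.087 0.005 -0.028 0 0 0.33 0" --pt "0.1 0.007 -0.026 0 0 0.36 0" --pt "0.111 0.009 -0.024 0 0 0.39 0" --pt "0.121 0.012 -0.023 0 0 0.42 0" --pt "0.131 0.015 -0.022 0 0 0.45 0" --pt "0.141 0.019 -0.02 0 0 0.48 0" --pt "0.151 0.022 -0.019 0 0 0.506 0" --pt "0.151 0.022 -0.019 0 0 0.506 0" --pt "0.151 0.022 -0.019 0 0 0.506 0"

```text
time_s: 53.5
tool_pos: [0.5387, 0.0861, 0.2853]
tool_rot: [-123.4, 39.9, -37.8]
force: [-0.1, -0.0, -1.3]
grip_width: 0.0633
grasp_force: 30.0
```

```bash
python3 roll.py 142,-.008,-.139,.243 150,-.005,-.138,.236 158,-.002,-.137,.232 165,0,-.136,.228
```

```text
[0.5387 0.0861 0.2853] [-123.3837   39.8583  -37.845 ] [-15.0674  10.8983  43.54   113.9692 -68.5501  90.7178 -99.2531] 0.0633181464053057
142,-.008,-.139,.243 [0.544 0.084 0.279] [0.04, -0.001, 0.011] [0.0, 0.0, 0.082] need 0.236 ik [(np.float64(0.00087), array([ -12,   12,   41,  114,  -68,   92, -104]))]
150,-.005,-.138,.236 [0.55  0.083 0.274] [0.078, -0.005, 0.025] [0.0, 0.0, 0.175] need 0.227 ik [(np.float64(0.002143), array([ -10,   13,   40,  113,  -69,   92, -110]))]
158,-.002,-.137,.232 [0.555 0.082 0.271] [0.107, -0.015, 0.034] [0.0, 0.0, 0.268] need 0.222 ik [(np.float64(0.005309), array([  -8,   14,   38,  113,  -70,   92, -115]))]
165,0,-.136,.228 [0.559 0.082 0.267] [0.13, -0.018, 0.044] [0.0, 0.0, 0.349] need 0.221 ik [(np.float64(0.0), array([ -30,   25,   65,  111,  -77,  104, -125]))]
```

apply_moves --pt "0.04 0 0.011 0 0 0.082 0" --pt "0.078 -0.005 0.025 0 0 0.175 0" --pt "0.107 -0.015 0.034 0 0 0.26 0" --pt "0.13 -0.018 0.044 0 0 0.34 0" --pt "0.13 -0.018 0.044 0 0 0.34 0" --pt "0.13 -0.018 0.044 0 0 0.34 0" --pt "0.13 -0.018 0.044 0 0 0.34 0"

```text
time_s: 54.2
tool_pos: [0.559, 0.0821, 0.2673]
tool_rot: [-149.7, 60.7, -71.1]
force: [0.7, 0.3, -1.6]
grip_width: 0.0629
grasp_force: 30.0
```

```bash
python3 roll.py 165,-.02,-.1,.32 90,-.02,-.1,.33 30,-.02,-.13,.36; python3 -c "
from h import *
snap('top','t7.png');snap('scene','s7.png')
a=cv2.imread('pics/t7.png');b=cv2.imread('pics/s7.png')
k=np.zeros((600,800,3),np.uint8);k[:,:400]=cv2.resize(a[120:270,210:310],(400,600));k[:,400:]=cv2.resize(b[150:300,320:420],(400,600));cv2.imwrite('pics/c7.png',k)
for n in('top','scene'):print([(np.round(m['location']),round(m['conf'],2)) for m in boxes_of(n,'nugget1_center')])"
```

```text
[0.559  0.0821 0.2673] [-149.6718   60.7134  -71.0766] [ -15.2      15.7867   44.5202  112.1685  -71.3013   92.1511 -126.1158] 0.06293351849438909
165,-.02,-.1,.32 [0.537 0.116 0.359] [-0.498, 0.016, -0.071] [0.001, 0.0, 0.01] need 0.232 ik [(np.float64(0.000261), array([ -41,    9,   69,  110,  -69,   96, -137]))]
90,-.02,-.1,.33 [0.505 0.132 0.345] [-0.498, 0.196, -0.01] [0.0, 0.001, -0.863] need 0.263 ik [(np.float64(0.0), array([ 33,   0, -10, 116, -63,  88, -65]))]
30,-.02,-.13,.36 [0.501 0.097 0.333] [-0.368, 0.209, -0.142] [-0.0, 0.001, -1.561] need 0.313 ik [(np.float64(0.013593), array([ -5,   1,  28, 109, -54,  91, -10]))]
[]
[]
```

View pics/c7.png

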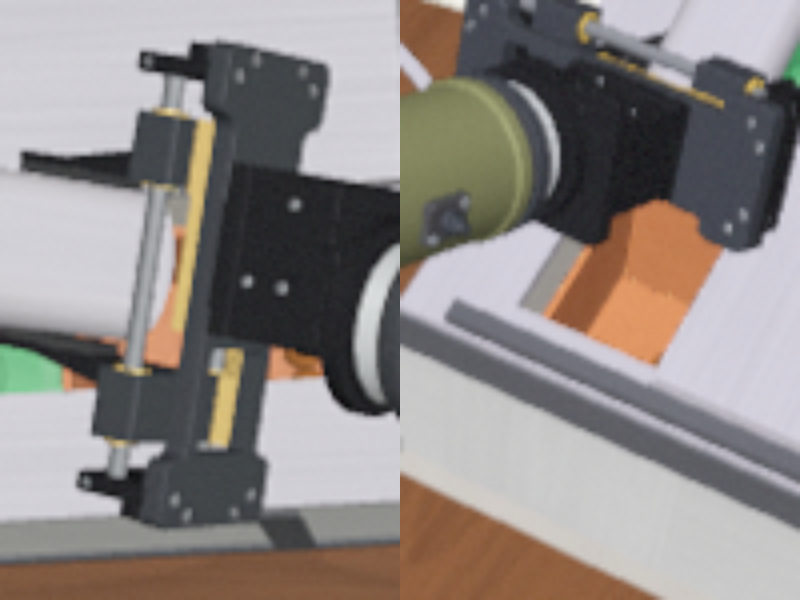

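apply_moves --pt "-0.15 0 -0.02 0 0 0 0" --pt "-0.3 0 -0.04 0 0 -0.05 0" --pt "-0.45 0.02 -0.07 0 0 -0.14 0" --pt "-0.5 0.05 -0.07 0 0 -0.23 0" --pt "-0.5 0.08 -0.06 0 0 -0.33 0" --pt "-0.5 0.1 -0.05 0 0 -0.43 0" --pt "-0.5 0.13 -0.04 0 0 -0.53 0" --pt "-0.5 0.16 -0.03 0 0 -0.63 0" --pt "-0.5 0.18 -0.02 0 0 -0.73 0" --pt "-0.5 0.19 -0.01 0 0 -0.83 0" --pt "-0.5 0.19 -0.01 0 0 -0.93 0" --pt "-0.5 0.19 -0.01 0 0 -0.95 0" --pt "-0.5 0.19 -0.01 0 0 -0.95 0"

```text
time_s: 55.7
tool_pos: [0.5064, 0.1319, 0.3459]
tool_rot: [-115.2, -6.5, -11.9]
force: [-0.5, -0.5, -1.9]
grip_width: 0.0633
grasp_force: 30.0
```

```bash
python3 -c "
from roll import *
print(o['force'])
print(out(np.array([.502,.03,.355]),tilt(70,62)),out(np.array([.5,-.1,.356]),tilt(60,60)))"
```

```text
[0.5064 0.1319 0.3459] [-115.154    -6.5125  -11.8689] [-21.8735  -2.6068  42.6098 116.6535 -63.2977  83.9619 -58.3137] 0.06334041324408098
[-0.4944 -0.4704 -1.9472]
([0.088, 0.181, -0.471], [-0.068, 0.009, -0.936]) ([0.211, 0.461, -1.044], [-0.167, 0.064, -0.877])
```

apply_moves --pt "0 0.02 -0.04 0 0 -0.1 0" --pt "0.02 0.04 -0.08 0 0 -0.2 0" --pt "0.03 0.06 -0.14 -0.01 0 -0.3 0" --pt "0.04 0.08 -0.2 -0.02 0 -0.4 0" --pt "0.05 0.1 -0.26 -0.03 0 -0.5 0" --pt "0.06 0.12 -0.32 -0.04 0 -0.6 0" --pt "0.07 0.14 -0.38 -0.05 0.005 -0.7 0" --pt "0.08 0.16 -0.43 -0.06 0.009 -0.8 0" --pt "0.088 0.18 -0.47 -0.068 0.009 -0.89 0" --pt "0.088 0.18 -0.47 -0.068 0.009 -0.936 0" --pt "0.088 0.18 -0.47 -0.068 0.009 -0.936 0"

```text
time_s: 56.8
tool_pos: [0.5022, 0.0298, 0.3552]
tool_rot: [-179.9, -62.0, 69.9]
force: [0.6, -0.9, -1.6]
grip_width: 0.0631
grasp_force: 30.0
```

```bash
python3 -c "
from roll import *
print(o['force'])
print(out(np.array([.49,-.14,.33]),tilt(58,60)),out(np.array([.4675,-.24,.275]),tilt(50,60)))"
```

```text
[0.5022 0.0298 0.3552] [-179.8703  -61.9939   69.8581] [-17.3937  -2.1284  49.1842 112.9054 -58.3045  89.2316  24.017 ] 0.06311841956898787
[ 0.5869 -0.8717 -1.6401]
([-0.495, 0.234, -0.664], [-0.122, -0.023, 0.067]) ([-0.977, 0.299, -0.984], [-0.204, -0.023, 0.112])
```

apply_moves --pt "-0.1 0.05 -0.15 -0.02 0 0.01 0" --pt "-0.2 0.1 -0.3 -0.05 -0.01 0.02 0" --pt "-0.3 0.15 -0.45 -0.08 -0.015 0.04 0" --pt "-0.4 0.2 -0.57 -0.1 -0.02 0.055 0" --pt "-0.495 0.234 -0.664 -0.122 -0.023 0.067 0" --pt "-0.6 0.25 -0.74 -0.14 -0.023 0.08 0" --pt "-0.73 0.265 -0.82 -0.16 -0.023 0.09 0" --pt "-0.86 0.28 -0.9 -0.185 -0.023 0.1 0" --pt "-0.977 0.299 -0.984 -0.204 -0.023 0.112 0" --pt "-0.977 0.299 -0.984 -0.204 -0.023 0.112 0" --pt "-0.977 0.299 -0.984 -0.204 -0.023 0.112 0" --pt "-0.977 0.299 -0.984 -0.204 -0.023 0.112 0"

```text
time_s: 58.0
tool_pos: [0.4686, -0.2389, 0.2756]
tool_rot: [179.8, -60.1, 50.3]
force: [0.1, 1.1, -1.6]
grip_width: 0.0634
grasp_force: 30.0
```

```bash
python3 -c "
from roll import *
P=np.array([.4675,-.2383,.0535])
for z in (.07,.01,0): print(out(P+[0,0,z],tilt(49.6,60)))"
```

```text
[ 0.4686 -0.2389  0.2756] [179.8242 -60.0647  50.3003] [  6.9737  20.6255  61.1688 107.9327 -66.3008 103.3334  42.159 ] 0.06338181559081556
([-0.66, -0.007, 0.378], [-0.005, -0.001, 0.004])
([-0.92, -0.008, 0.528], [-0.005, -0.001, 0.004])
([-0.963, -0.008, 0.553], [-0.005, -0.001, 0.004])
```

apply_moves --pt "-0.15 0 0.086 0 0 0 0" --pt "-0.32 0 0.18 0 0 0 0" --pt "-0.5 -0.005 0.287 0 0 0 0" --pt "-0.66 -0.007 0.378 -0.005 0 0.004 0" --pt "-0.78 -0.008 0.447 -0.005 0 0.004 0" --pt "-0.87 -0.008 0.5 -0.005 0 0.004 0" --pt "-0.92 -0.008 0.528 -0.005 0 0.004 0" --pt "-0.92 -0.008 0.528 -0.005 0 0.004 0" --pt "-0.945 -0.008 0.543 -0.005 0 0.004 0" --pt "-0.96 -0.008 0.551 -0.005 0 0.004 0" --pt "-0.96 -0.008 0.551 -0.005 0 0.004 0" --pt "-0.96 -0.008 0.551 -0.005 0 0.004 0"

```text
time_s: 59.2
tool_pos: [0.4671, -0.2396, 0.0543]
tool_rot: [179.8, -60.0, 49.7]
force: [-0.9, -0.0, -1.4]
grip_width: 0.063
grasp_force: 30.0
```

apply_moves --pt "-0.004 0 0.003 0 0 0 0" --pt "-0.007 0 0.004 0 0 0 0" --pt "-0.007 0 0.004 0 0 0 0" --pt "-0.007 0 0.004 0 0 0 0.5" --pt "-0.007 0 0.004 0 0 0 0.92" --pt "-0.007 0 0.004 0 0 0 0.92" --pt "-0.007 0 0.004 0 0 0 0.92" --pt "-0.007 0 0.004 0 0 0 0.92" --pt "-0.007 0 0.004 0 0 0 0.92" --pt "-0.007 0 0.004 0 0 0 0.92" --pt "0 0 -0.1 0 0 0 0.92" --pt "0 0 -0.25 0 0 0 0.92" --pt "0 0 -0.4 0 0 0 0.92" --pt "0 0 -0.55 0 0 0 0.92" --pt "0 0 -0.6 0 0 0 0.92" --pt "0.1 0 -0.6 0 0 0 1" --pt "0.3 0 -0.6 0 0 0 1" --pt "0.5 0 -0.6 0 0 0 1" --pt "0.5 0 -0.6 0 0 0 1"

```text
time_s: 61.1
tool_pos: [0.4336, -0.2795, 0.2047]
tool_rot: [179.1, -60.2, 50.5]
force: [-0.0, 0.5, 0.6]
grip_width: 0.0872
grasp_force: 0.0
```

```bash
python3 -c "
from roll import *
print(out(np.array([.46,-.26,.34]),tilt(45,50)),out(np.array([.483,-.2,.38]),tilt(25,30)))"
```

```text
[ 0.4336 -0.2795  0.2047] [179.1273 -60.1801  50.5036] [ 16.4163  30.7022  58.8428 108.4452 -68.0826 106.9124  54.001 ] 0.08719370151988087
([0.666, 0.043, -0.198], [-0.042, -0.119, 0.036]) ([0.991, -0.062, -0.034], [-0.203, -0.347, 0.209])
```

apply_moves --pt "0.2 0 -0.06 0 -0.03 0 1" --pt "0.4 0.02 -0.12 -0.02 -0.07 0.02 1" --pt "0.6 0.04 -0.18 -0.04 -0.11 0.035 1" --pt "0.7 0.02 -0.16 -0.08 -0.17 0.08 1" --pt "0.8 0 -0.12 -0.12 -0.23 0.12 1" --pt "0.9 -0.03 -0.08 -0.16 -0.29 0.16 1" --pt "0.99 -0.06 -0.034 -0.203 -0.347 0.209 1" --pt "0.99 -0.06 -0.034 -0.203 -0.347 0.209 1" --pt "0.99 -0.06 -0.034 -0.203 -0.347 0.209 1"

```text
time_s: 62.0
tool_pos: [0.4851, -0.1956, 0.3777]
tool_rot: [-180.0, -29.7, 25.4]
force: [0.3, -0.6, -1.4]
grip_width: 0.087
grasp_force: 0.0
```

```bash
python3 -c "
from roll import *
print(out(np.array([.50,-.03,.40]),tilt(4,0)),out(np.array([.483,-.03,.42]),tilt(8,10)))"
```

```text
[ 0.4851 -0.1956  0.3777] [-179.9912  -29.7455   25.3814] [ -3.6107 -16.0578  32.6142 103.5679 -16.0581  72.8418 -32.8699] 0.08699279377664201
([0.422, -0.716, 0.113], [-0.065, -0.342, 0.243]) ([0.405, -0.752, -0.012], [-0.069, -0.228, 0.191])
```

apply_moves --pt "0.08 -0.12 0 -0.01 -0.07 0.04 1" --pt "0.16 -0.25 0.02 -0.02 -0.14 0.09 1" --pt "0.24 -0.4 0.05 -0.04 -0.21 0.14 1" --pt "0.32 -0.55 0.08 -0.05 -0.28 0.19 1" --pt "0.42 -0.716 0.113 -0.065 -0.342 0.243 1" --pt "0.42 -0.716 0.113 -0.065 -0.342 0.243 1" --pt "0.42 -0.716 0.113 -0.065 -0.342 0.243 1" --pt "0.42 -0.716 0.113 -0.065 -0.342 0.243 1"

```text
time_s: 62.8
tool_pos: [0.4989, -0.0387, 0.3969]
tool_rot: [-179.8, 0.2, 3.3]
force: [0.0, -0.1, -0.3]
grip_width: 0.087
grasp_force: 0.0
```

```bash
python3 -c "
from roll import *
c,im=snap('wrist','w8.png');u=proj(c,k2w([0,-.166,-.045]));print(u)
cv2.imwrite('pics/w8c.png',cv2.cvtColor(cv2.resize(im[0:290],None,fx=1.25,fy=1.25),cv2.COLOR_RGB2BGR))
print(out(np.array([.53,.0,.40]),tilt(4,0)),[(np.round(m['location']),round(m['conf'],2)) for m in boxes_of('wrist','nugget1_center')])"
```

```text
[ 0.4989 -0.0387  0.3969] [-179.8198    0.2413    3.2783] [ -8.4886  -1.5164   9.7637  86.0676   0.0971  95.6817 -85.4415] 0.08695574597556024
[262.0693 146.0206]
([0.166, -0.184, -0.015], [-0.002, 0.003, -0.008]) [(array([310., 133.]), 0.86)]
```

View pics/w8c.png

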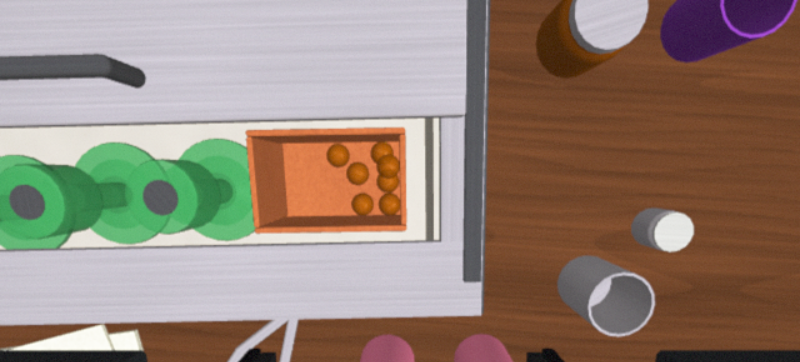

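Seven amber balls lie in the trough, the three sticks stand clear of it, and the cup stands empty at (605,300). Now I'll close the lid.

apply_moves --pt "0.1 -0.15 0 0 0 -0.1 1" --pt "0.2 -0.35 0 0 0 -0.2 1" --pt "0.3 -0.55 0 0 0 -0.3 1" --pt "0.4 -0.75 0 0 0 -0.4 1" --pt "0.5 -0.95 0 0 0 -0.5 1" --pt "0.6 -1 0 0 0 -0.6 1" --pt "0.65 -1 0 0 0 -0.7 1" --pt "0.65 -1 0 0 0 -0.8 1" --pt "0.65 -1 0 0 0 -0.9 1" --pt "0.65 -1 0 0 0 -0.97 1" --pt "0.65 -1 0 0 0 -0.97 1" --pt "0.65 -1 0 0 0 -0.97 1"

```text
time_s: 64.1
tool_pos: [0.6173, 0.1696, 0.3984]
tool_rot: [-179.9, -0.2, 86.5]
force: [0.1, 0.6, -0.4]
grip_width: 0.0868
grasp_force: 0.0
```

```bash
python3 -c "
from g import *
o=env.get_obs();print(o['tool_pos'],o['tool_rot'])
print(rel([.621,.189,.33],[180,0,94.3]),rel([.621,.189,.2345],[180,0,94.3]))"
```

```text
[0.6173 0.1696 0.3984] [-179.8701   -0.1535   86.5335]
(array([0.097, 0.013, 0.342]), array([-0.001, -0.002, -0.09 ])) (array([0.096, 0.014, 0.82 ]), array([-0.001, -0.002, -0.09 ]))
```

apply_moves --pt "0.05 0.01 0.15 0 0 -0.09 1" --pt "0.097 0.014 0.34 0 0 -0.09 1" --pt "0.097 0.014 0.5 0 0 -0.09 1" --pt "0.097 0.014 0.65 0 0 -0.09 1" --pt "0.097 0.014 0.77 0 0 -0.09 1" --pt "0.097 0.014 0.815 0 0 -0.09 1" --pt "0.097 0.014 0.815 0 0 -0.09 0.3" --pt "0.097 0.014 0.815 0 0 -0.09 0" --pt "0.097 0.014 0.815 0 0 -0.09 0" --pt "0.097 0.014 0.815 0 0 -0.09 0" --pt "0.097 0.014 0.815 0 0 -0.09 0" --pt "0.097 0.014 0.815 0 0 -0.09 0" --pt "0.097 0.014 0.815 0 0 -0.09 0" --pt "0.097 0.014 0.815 0 0 -0.09 0" --pt "0.097 0.014 0.815 0 0 -0.09 0" --pt "0.097 0.014 0.815 0 0 -0.09 0" --pt "0.097 0.014 0.815 0 0 -0.09 0" --pt "0.097 0.014 0.815 0 0 -0.09 0" --pt "0.097 0.014 0.815 0 0 -0.09 0" --pt "0.097 0.014 0.815 0 0 -0.09 0" --grip_force 20

```text
time_s: 66.1
tool_pos: [0.6206, 0.1905, 0.235]
tool_rot: [-179.8, -0.2, 94.5]
force: [-2.6, -0.8, 1.3]
grip_width: 0.0109
grasp_force: 20.0
```

apply_moves --pt "0 -0.1 0 0 0 0 0" --pt "0 -0.2 0 0 0 0 0" --pt "0 -0.3 0 0 0 0 0" --pt "0 -0.4 0 0 0 0 0" --pt "0 -0.46 0 0 0 0 0" --pt "0 -0.5 0 0 0 0 0" --pt "0 -0.52 0 0 0 0 0" --pt "0 -0.52 0 0 0 0 0" --pt "0 -0.52 0 0 0 0 0"

```text
time_s: 67.0
tool_pos: [0.5175, 0.1823, 0.235]
tool_rot: [-179.9, -0.2, 94.5]
force: [4.0, -0.3, -5.0]
grip_width: 0.0112
grasp_force: 20.0
```

```bash
python3 -c "
from g import *
o=env.get_obs();print(o['tool_pos'],o['tool_rot'],o['force'],o['grip_width'],w2k(o['tool_pos']))"
```

```text
[0.5175 0.1823 0.235 ] [-179.862    -0.1794   94.4849] [ 3.9774 -0.2663 -4.9559] 0.011201116731659288 [-0.0279 -0.0027  0.035 ]
```

apply_moves --pt "0 -0.01 0 0 0 0 0" --pt "0 -0.02 0 0 0 0 0" --pt "0 -0.03 0 0 0 0 0" --pt "0 -0.03 0 0 0 0 0"

```text
time_s: 67.4
tool_pos: [0.5176, 0.1823, 0.2351]
tool_rot: [179.4, -0.3, 94.4]
force: [21.1, 4.4, -16.4]
grip_width: 0.0115
grasp_force: 20.0
```

Hard stop reached, so the lid is shut. Release, lift and clear.

apply_moves --pt "0 0.03 0 0 0 0 0" --pt "0 0.03 0 0 0 0 0.4" --pt "0 0.03 0 0 0 0 0.6" --pt "0 0.03 0 0 0 0 0.6" --pt "0 0.03 0 0 0 0 0.6" --pt "0 0.03 0 0 0 0 0.6" --pt "0 0.03 -0.15 0 0 0 0.6" --pt "0 0.03 -0.35 0 0 0 0.6" --pt "0.2 0 -0.55 0 0 0 0.6" --pt "0.4 0 -0.75 0 0 0 0.6" --pt "0.6 0 -0.75 0 0 0 0.6" --pt "0.8 0 -0.75 0 0 0 0.6" --pt "0.8 0 -0.75 0 0 0 0.6"

```text
time_s: 68.7
tool_pos: [0.4956, 0.3481, 0.3854]
tool_rot: [-179.7, -0.4, 95.1]
force: [-0.3, 0.1, -0.1]
grip_width: 0.0518
grasp_force: 0.0
```

```bash
python3 -c "
from h import *
c,im=snap('top','t9.png');cs,b=snap('scene','s9.png')
k=np.zeros((600,800,3),np.uint8);k[:320]=cv2.resize(cv2.imread('pics/t9.png')[90:290,0:500],(800,320));k[320:]=cv2.resize(cv2.imread('pics/s9.png')[70:350,200:600],(400,280)).repeat(1,1) if 0 else cv2.copyMakeBorder(cv2.resize(cv2.imread('pics/s9.png')[70:350,200:600],(400,280)),0,0,0,400,0)
cv2.imwrite('pics/c9.png',k)"
```

```text
(no output)
```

View pics/c9.png

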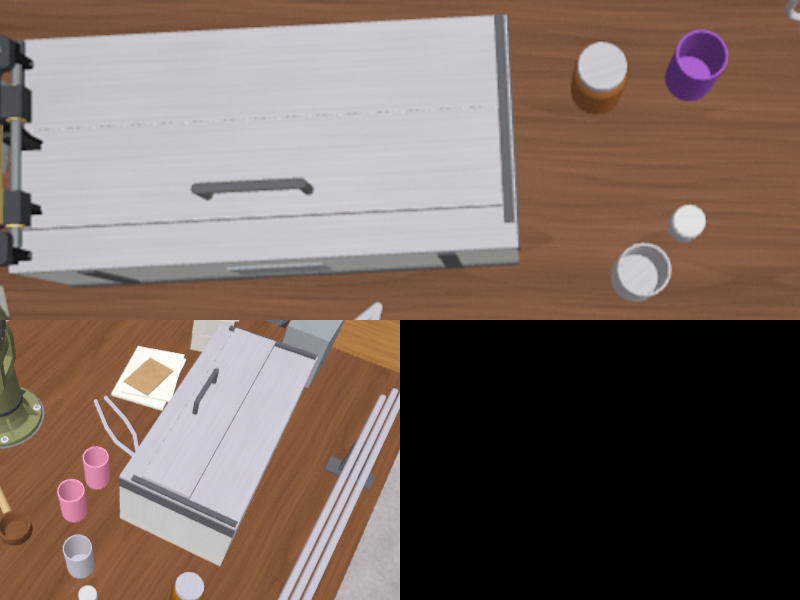

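```bash
python3 -c "
from h import *
c=viewer.get_calibration('top')
a=[w2k(at_z(c,p,.217))[0]+.055 for p in ([18.75,232.7],[312.5,217.8])];print('lid',a)
if max(a)<.005: print(env.sign_off())"
```

```text
lid [np.float64(-0.003048975222865097), np.float64(0.0004212103387888841)]
the job is handed in; nothing more can be done
None
```

The job is handed in at about 69 s: the lid is shut against its stop, all three candlesticks stand upright on the hearth, the seven nuggets are in the trough, the empty cup stands on the bench, and the can and jar were not touched.

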